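# Fit the slide block on the bent arm of a soldering stand

### The arm

A 6-joint arm with a two-finger parallel gripper is mounted at the origin on a cart in front of the work surface, level with it; the furniture and walls round the work are solid. World frame = base frame: x ahead of the robot, y to its left, z up, the work surface at z = 0. Lengths are in mm, angles in rad, forces in N, time in s.
With the tool pointing down it reaches from about 300 to 775 mm from the base axis. Payload 14.6 kg.
Tool frame: the origin (TCP) lies midway between the tips of the shut fingers; the grasp point (between the pads) lies 19 mm behind it; x points along the fingers, z is the direction in which the jaws open and shut, and the axes are right-handed (so a half turn about x gives the same grasp; the last joint's range is limited). The gripper opens to 94 mm and grips with 3 to 60 N. Pads are 16 mm wide; open, the fingers measure 119 mm over their backs; the gripper's body (75 mm by 177 mm) begins 78 mm behind the grasp point.
Start: joints at [-1.33, 0.3, 1.521, -0, 1.321, -0.067], TCP at [166.622, -524.143, 175.046] pointing down, gripper open.
Joint ranges: [-3.03, 3.03], [-0.79, 2.21], [0.23, 2.52], [-1.04, 4.18], [0, 3.07], [-2.55, 2.55]. Speed limits (rad/s): [2.22, 2.22, 2.57, 3.14, 3.14, 3.14].

### API

Orientations are given as [roll, pitch, yaw] about the fixed x, y, z axes, in that order (R = Rz(yaw) Ry(pitch) Rx(roll)).
In Python, from cell import * gives the robot as it stands.
- The arm moves only by the tool play_rows, never from a script. Its argument "motion" is one flat list of numbers, 7 for each row, row after row: the turn, a rotation vector about the tool's x, y, z in rad, then the shift along the tool's x, y, z in m, then the closure, from -1 (fully open) to 1 (shut), so that 0 is half open. In form: [rx, ry, rz, x, y, z, fingers, rx, ry, rz, x, y, z, fingers, ...]. A call has 1 to 20 rows; each row shifts and turns the pose as measured when the row begins, along the tool's axes as they then stand; what a row does not reach is not made up. A row lasts 1/10 s, in which the tool goes at most 50 mm and 8.59 degrees, less where a joint would pass 70% of its speed; a pose out of reach is approached as far as the arm can. A call with a gripper value outside its range is refused whole. The fingers move at their own pace and stop on an object; "newtons" is the grip in N (left out, the last holds). Time passes only in rows, so rows that do not move let the fingers close. It gives the time, the measured TCP pose, the force and the opening at its end, in the units of the state.
- read_state(): the state, without advancing time (a new reading comes with each control period).
- camera(name): name is "side" or "top"; returns (picture, depth): 384x512x3 uint8, blue, green, red; 384x512 float32, mm along the optical axis (not along the pixel's ray), 0 where there is no reading.
- camera_params(name): a dict with "fx", "fy", "cx", "cy" (pixels), "k1" (the pictures are not rectified: a ray, as slopes to the right and down, at radius r is drawn at 1 + k1 r^2 times it, then the intrinsics apply), "T" (4x4, takes a point from camera to world coordinates). Camera axes: x right, y down, z forward; pixel columns grow to the right and rows downward; lengths in mm; the calibration is good to about 2 mm. A picture is of the moment at which its call begins. camera_params takes no time and is no camera call.
- sign_off(): hands the job in, once; it reports no verdict.
Trained networks look in the newest picture that a camera, given by its name, has taken for a name from the list of things; names that differ only in an ending like _2 or _b are one class to them, and where a whole thing is asked for, a point or a joint stands for the part that bears it (a point fixed in the world has none). Each returns a list of dicts, best first, with "conf" (0 to 1); they miss things now and then, are a little off and sometimes report something else, mostly with a low value. They report only what shows in the picture. A call takes as long as a camera call. They do not tell look-alikes from the thing itself.
- masks_of(camera, name): "region" (384x512 bool, what is visible of it).
- place_of(camera, name): "at" ([x, y, z] in mm, in the coordinates of the camera as it stood for that picture, good to about 4 mm: a listed point, or the origin of a listed thing).
The state is a dict: "clock": time; "joints": joint angles; "qd": joint speeds; "effort": joint torques, N m; "eef_pos": TCP position; "eef_rot": TCP orientation; "wrist_force": force on the tool from outside, world axes, zero at the start; "moment": the same for the moment, N m; "finger_gap": finger opening in mm.
Only numpy, scipy, OpenCV 4.12 (cv2) and the standard library are available. Lean on these libraries where they do the work, as an engineer would, in place of code of your own. Each camera call takes 0.05 s, during which the arm holds its last target.

### The job

The bent steel arm of the soldering stand is clamped in the bench vise. Thread the brass slide block over the arm's free end, slide it round the bend and push it fully home to the flange at the vise, so that its spring plunger snaps over the catch nose on top of the arm, the plunger standing upright; then let go. Work gently, without forcing or bending the arm, and leave the other things on the bench where they are.

Things in the scene. Friction and masses are not known exactly. Their poses are not given: they have to be found in the camera images.
- slider_center (a point): centre of the loose brass slide block: square, 32 x 32 mm in section, 30 mm long, 0.15 to 0.25 kg, lying on a 4 mm steel plate on the bench, bore level, plunger up; the point is on the bore's axis, 16 mm above its underside. x runs along the bore (both ends alike), z up. Round 15.8 mm bore right through. Grip it across its y sides (32 mm)
- slider: the same slide block; origin at the centre of its underside. In the middle of its top a spring plunger, 13 mm across, 11 mm high; its 5 mm ball hangs down into the bore to 1.5 mm above the bore's axis and gives upward (2 N, and 1.5 N more per mm). It presses the arm against the bore's bottom, so the bore's axis rides 1.9 mm above the arm's, and drags with 3 to 9 N
- home (a point): where the block's centre must end: on the arm's axis, 15.5 mm out from the flange face (the block's end 0.5 mm from it), 80 mm above the bench. x runs out of the vise along the arm, z up, y away from the side to which the arm bends. Riding 1.9 mm high is right
- bent_bar: the arm: 12 mm steel rod fixed in the vise, all of it level. Origin on its axis at the face of its 30 mm flange, axes as home. From there: a catch nose on top, 6 mm wide, 1.6 mm high, 18 to 22 mm out, a ramp on its outer side (the ball takes a push of some 15 to 25 N over it); straight to 45 mm; a bend towards -y, roughly 70 degrees, 153 mm along it; straight for the last 35 mm
- bar_tip (a point): free round end of the arm, on its axis, 80 mm above the bench; x points outward along the arm, z up. The bend was made by hand and is uneven: every 19 mm of it turn 4 to 13 degrees, so the arm runs some mm off any fair curve between its straight ends. It yields and stays bent from about 20 N sideways at this end
- vise: grey bench vise, fixed, 104 mm deep, 150 mm wide, jaw tops 93 mm high; its jaws begin 20 mm behind the flange face. Origin under the jaw gap, on the bench; x towards the arm
- plain_pliers: bystander: plain steel pliers lying on the bench, 146 mm long; origin under the middle
- copper_cup: bystander: small raised copper cup, 64 mm across, 45 mm high; origin under the middle
- blue_lid_jar: bystander: white jar with a blue lid, 69 mm across, 77 mm high; origin under the middle
Not all that is in view belongs to the job. There is more than one size of the slider; the one meant has the size given above.

How it is judged (in metres and radians):
On the way, in this order (a step that is already met when the one before it is completed fails the run):
1. the block is threaded on the free end of the arm (x of slider_center in the frame of bar_tip between -0.06 and -0.012 m and y of slider_center in the frame of bar_tip between -0.006 and 0.006 m and z of slider_center in the frame of bar_tip between -0.005 and 0.005 m), for 0.05 s.
2. the block has come round the bend to the root (distance between slider_center and home below 0.03 m and angle between the x axis of slider and the x axis of bent_bar, either way round below 0.2 rad), for 0.05 s.
At the end, for the whole second after the job is handed in: the block sits at the root within 1.6 mm of home along the arm, its plunger behind the nose, its bore within 3 mm sideways of the arm's axis, -3 to +4 mm in height and 4.5 degrees of its direction, the plunger upright within 8 degrees, at rest and released (x of slider_center in the frame of home between -0.0016 and 0.0016 m and y of slider_center in the frame of home between -0.003 and 0.003 m and z of slider_center in the frame of home between -0.003 and 0.004 m and angle between the x axis of slider and the x axis of bent_bar, either way round below 0.08 rad and angle between slider's own z axis and vertical below 0.14 rad and linear speed of slider below 0.01 m/s and contact force between slider and the fingers below 0.1 N); the robot touches nothing.
It fails at once if the arm is bent: its free end is moved by more than 4 mm (distance of bar_tip from where it was at the start of the episode above 0.004 m).
It fails at once if the block is rammed against the arm (contact forces between block and arm, plunger included, add up to more than 80 N) (contact force between slider and bent_bar above 80 N).
It fails at once if a bystander is pushed more than 2 cm (distance of any of plain_pliers, copper_cup, blue_lid_jar from where it was at the start of the episode above 0.02 m).
It also fails if it takes over 72 s, if anything falls off the work surface, if the arm or the gripper's body presses on something with over 40 N, if the wrist force passes 120 N, or if a joint passes its speed limit or range.

## Working session

There is one attempt and no reset: what is moved stays moved. The work goes in short steps, Python scripts to look and compute and a tool call to move; the robot and the scene stay as the last step left them, time stands still between calls to the robot, and variables do not carry over. Pictures are saved under pics/ and viewed, and the job is handed in when it is done.

Besides the shell and the picture viewer there is one more tool, called after "Call:" in YAML: its name, and indented under it one key for each argument. play_rows: Moves the arm, as the interface text tells. Its arguments: {"type":"object","properties":{"motion":{"type":"array","items":{"type":"number"}},"newtons":{"type":"number"}},"required":["motion"]}

```bash
ls; mkdir -p pics; cat > h.py <<'E'
from cell import *
import numpy as np, cv2
from scipy.spatial.transform import Rotation as R
E
python3 - <<'E'
from h import *
print(read_state())
for n in ("side","top"):
    p,d=camera(n); cv2.imwrite(f"pics/{n}0.png",p); np.save(f"{n}0.npy",d)
    print(n,camera_params(n))
    for t in ["slider","slider_center","bent_bar","bar_tip","vise","plain_pliers","copper_cup","blue_lid_jar"]:
        T=camera_params(n)["T"]
        for r in place_of(n,t): print(t,round(r["conf"],2),(np.array(T)@np.r_[r["at"],1])[:3].round(1))
E
```

```text
pics
{'clock': 0.0, 'joints': array([-1.32960173e+00,  3.00470360e-01,  1.52157523e+00,  2.84818224e-05,
        1.32073551e+00, -6.66166549e-02]), 'qd': array([-0.00094243,  0.00171155, -0.00161745, -0.00243583,  0.00223099,
       -0.0003964 ]), 'effort': array([ 3.29821614e-04, -5.31805229e+01, -3.52730477e+01,  7.07738986e-02,
        2.43594573e-02, -9.89643763e-05]), 'eef_pos': array([ 166.55862768, -523.85298869,  174.48924538]), 'eef_rot': array([3.05176708, 1.56960756, 1.78877494]), 'wrist_force': array([-0.056181  , -0.29492472, -0.79820887]), 'moment': array([0.01844276, 0.00403572, 0.08189816]), 'finger_gap': 93.98654685485522}
side {'fx': 429.4435756518858, 'fy': 429.4435756518858, 'cx': 258.2263379716733, 'cy': 189.59171047042622, 'k1': 0.04498419824938327, 'T': array([[ 9.42479701e-01, -2.16078383e-01,  2.55033618e-01,
         2.88694942e+02],
       [-3.33799984e-01, -5.68242463e-01,  7.52115732e-01,
        -8.59618732e+02],
       [-1.75950201e-02, -7.93984027e-01, -6.07683948e-01,
         6.26038140e+02],
       [ 0.00000000e+00,  0.00000000e+00,  0.00000000e+00,
[... 712 characters left out ...]
2, -9.77776911e-01,  2.09113756e-01,
         3.05206378e+02],
       [-9.99883515e-01, -1.52620303e-02,  1.60840999e-04,
        -1.73923148e+02],
       [ 3.03423385e-03, -2.09091803e-01, -9.77891308e-01,
         1.04554428e+03],
       [ 0.00000000e+00,  0.00000000e+00,  0.00000000e+00,
         1.00000000e+00]])}
slider 0.65 [ 6.077e+02 -2.140e+02  1.000e-01]
slider 0.53 [ 494.7 -365.1    4.6]
slider_center 0.57 [ 499.  -365.4   22.9]
bent_bar 0.72 [402.6 -48.4  79.9]
bar_tip 0.55 [ 561.7 -187.2   80.9]
vise 0.91 [343.2 -32.6  -3.1]
plain_pliers 0.91 [ 466.3 -202.5   -0.7]
copper_cup 0.91 [ 676.2 -266.6   -2.4]
copper_cup 0.33 [ 559.5 -188.7   81.6]
blue_lid_jar 0.76 [614.2  99.1  -2.6]
```

```bash
python3 - <<'E'
import cv2
for n in("side","top"):
    p=cv2.imread(f"pics/{n}0.png"); cv2.imwrite(f"pics/{n}0b.png",cv2.resize(p,(800,600),interpolation=cv2.INTER_CUBIC))
E
```

```text
(no output)
```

View pics/side0b.png

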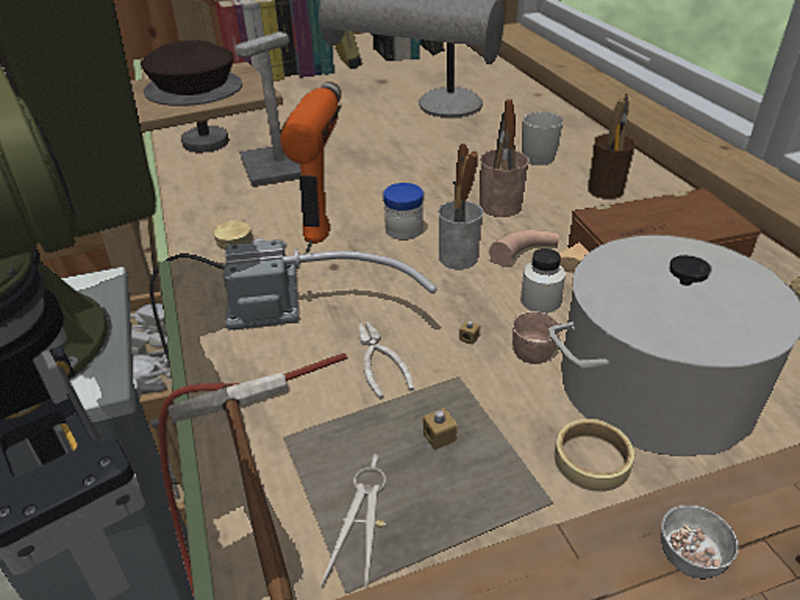

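View pics/top0b.png

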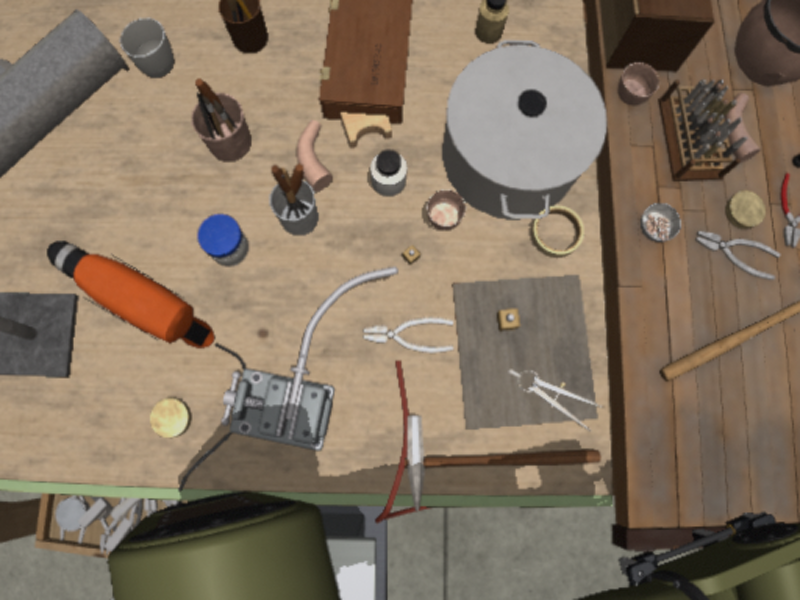

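Two slide-block candidates: side (800-px picture) at (440,428) on the grey plate, and a smaller one at (470,331) on bare bench. The first one fits: it is on the plate and about 32 mm. I'll confirm it in a crop and measure.

```bash
cat >> h.py <<'E'
def rays(n,uv):
    c=camera_params(n); uv=np.asarray(uv,float)
    xd=(uv[...,0]-c["cx"])/c["fx"]; yd=(uv[...,1]-c["cy"])/c["fy"]
    x,y=xd.copy(),yd.copy()
    for _ in range(20):
        s=1+c["k1"]*(x*x+y*y); x,y=xd/s,yd/s
    d=np.stack([x,y,np.ones_like(x)],-1)
    return d,np.array(c["T"])
def world(n,uv,depth):
    d,T=rays(n,uv); return (d*np.asarray(depth)[...,None])@T[:3,:3].T+T[:3,3]
def plane(n,uv,z):
    d,T=rays(n,uv); w=d@T[:3,:3].T; t=(z-T[2,3])/w[...,2]; return T[:3,3]+w*t[...,None]
def proj(n,P):
    c=camera_params(n); T=np.array(c["T"]); q=(np.asarray(P,float)-T[:3,3])@T[:3,:3]
    x,y=q[...,0]/q[...,2],q[...,1]/q[...,2]; s=1+c["k1"]*(x*x+y*y)
    return np.stack([c["fx"]*x*s+c["cx"],c["fy"]*y*s+c["cy"]],-1)
def cloud(n,d):
    v,u=np.mgrid[0:384,0:512]; return world(n,np.stack([u,v],-1),d)
E
python3 - <<'E'
from h import *
cr=[]
for n in("side","top"):
    p=cv2.imread(f"pics/{n}0.png"); d=np.load(f"{n}0.npy"); W=cloud(n,d); ok=d>0
    for nm,c in(("plate",(497,-365)),("bare",(606,-210))):
        m=ok&(abs(W[...,0]-c[0])<40)&(abs(W[...,1]-c[1])<40)&(W[...,2]>9)&(W[...,2]<60)
        P=W[m]; zs=P[:,2]
        print(n,nm,m.sum(),"z max",zs.max().round(1),"ext",np.ptp(P[:,:2],axis=0).round(1),"med",np.median(P,0).round(1))
        for zl,zh in((8,40),(30,40),(40,60)):
            q=P[(zs>zl)&(zs<zh)]
            if len(q)>3:
                r=cv2.minAreaRect(q[:,:2].astype(np.float32)); print("  ",zl,zh,len(q),np.round(r[0],1),np.round(r[1],1),round(r[2],1),"z",np.median(q[:,2]).round(1))
        u=proj(n,np.array([*c,20.])).astype(int); 
        k=p[u[1]-22:u[1]+22,u[0]-22:u[0]+22]; cr.append(cv2.resize(k,(380,280),interpolation=cv2.INTER_CUBIC))
cv2.imwrite("pics/crop1.png",np.vstack([np.hstack(cr[:2]),np.hstack(cr[2:])]))
E
```

```text
side plate 416 z max 47.7 ext [34.4 35.9] med [ 493.7 -374.    33.2]
   8 40 388 [ 497.4 -366.5] [31.5 33.4] 7.7 z 32.5
   30 40 222 [ 496.8 -366.6] [30.4 33.2] 8.1 z 35.2
   40 60 28 [ 495.6 -366.4] [ 8.3 10.1] 84.5 z 44.9
side bare 108 z max 31.7 ext [28.1 30.2] med [ 603.3 -212.5   21.5]
   8 40 108 [ 605.1 -210. ] [22.5 22.5] 41.2 z 21.5
top plate 197 z max 49.6 ext [70.7 62.3] med [ 492.1 -364.2   35.5]
   8 40 178 [ 493.  -364.1] [40.2 84.2] 40.7 z 35.1
   30 40 139 [ 495.  -366.5] [30.8 32.4] 8.8 z 35.8
   40 60 19 [ 496.4 -366.8] [11.  25.5] 37.2 z 44.4
top bare 85 z max 33.8 ext [27.9 26.2] med [ 601.3 -209.7   22.2]
   8 40 85 [ 603.  -210.1] [21.7 22.6] 39.3 z 22.2
```

View pics/crop1.png

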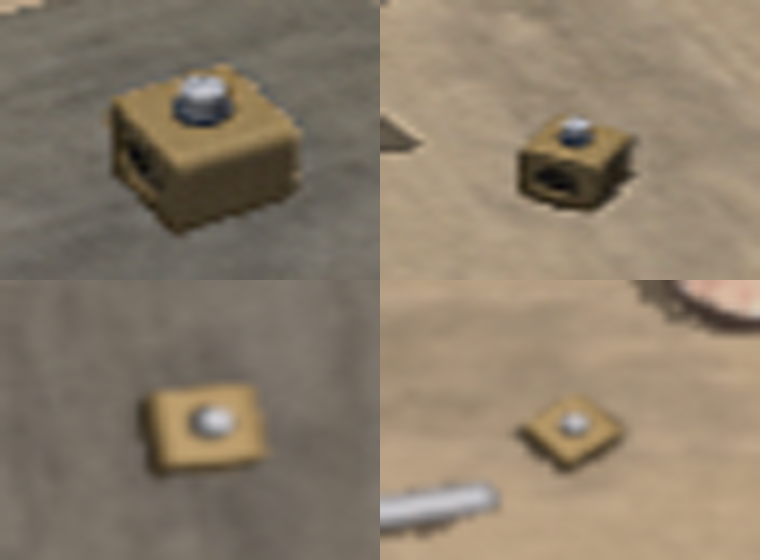

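The crop shows the plate block as the larger one (top about 31x33 mm, underside at z≈4, bore facing the left side). The bare-bench one is about 22 mm, so it is a decoy. Next I measure the arm.

```bash
python3 - <<'E'
from h import *
out={}
for n in("side","top"):
    d=np.load(f"{n}0.npy"); W=cloud(n,d); ok=(d>0)
    p=camera(n); ms=masks_of(n,"bent_bar"); print([ (round(m["conf"],2),m["region"].sum()) for m in ms])
    m=ok&(W[...,2]>66)&(W[...,2]<94)&(W[...,0]>420)&(W[...,0]<600)&(W[...,1]<0)&(W[...,1]>-215)
    nl,lab,st,_=cv2.connectedComponentsWithStats(m.astype(np.uint8)); i=1+st[1:,4].argmax(); m=lab==i
    print(n,m.sum(), "overlap w/ mask", (m&ms[0]["region"]).sum() if ms else None)
    v,u=np.nonzero(m); P=plane(n,np.stack([u,v],-1),80.)
    out[n]=P
    print(" ext",P.min(0).round(1),P.max(0).round(1), "cloud z", np.percentile(W[m][:,2],[5,50,95]).round(1))
    # pot
    k=ok&(W[...,2]>100)&(W[...,0]>560)&(W[...,0]<950)&(W[...,1]<-100)&(W[...,1]>-600)
    if k.sum(): print(" tall",W[k].min(0).round(),W[k].max(0).round())
# bin by polar parameter about a centre: arm from (405,-43) dir +x to tip (560,-188)
c=np.array([400.,-210.])
for n,P in out.items():
    a=np.arctan2(P[:,1]-c[1],P[:,0]-c[0]); r=np.hypot(P[:,0]-c[0],P[:,1]-c[1])
    print(n)
    for lo in np.arange(0.1,1.6,0.1):
        s=(a>=lo)&(a<lo+.1)
        if s.sum()>4: 
            aa=lo+.05; rr=r[s]; rc=(rr.min()+rr.max())/2; print("  %.2f n%d r mean %.1f mid %.1f w %.1f -> %s"%(aa,s.sum(),rr.mean(),rc,np.ptp(rr),(c+rr.mean()*np.array([np.cos(aa),np.sin(aa)])).round(1)))
np.savez("arm0.npz",**out)
E
```

```text
[(0.78, np.int64(460))]
side 466 overlap w/ mask 375
 ext [ 420.7 -189.4   80. ] [565.7 -33.4  80. ] cloud z [76.8 83.3 86.2]
 tall [ 634. -504.  100.] [ 914. -255.  196.]
[(0.79, np.int64(645)), (0.57, np.int64(68))]
top 458 overlap w/ mask 411
 ext [ 421.5 -186.5   80. ] [563.8 -40.8  80. ] cloud z [80.7 84.7 88. ]
 tall [ 634. -600.  100.] [ 950. -258.  205.]
side
  0.15 n20 r mean 161.4 mid 161.8 w 12.9 -> [ 559.6 -185.9]
  0.25 n30 r mean 162.6 mid 162.6 w 14.1 -> [ 557.6 -169.8]
  0.35 n32 r mean 164.1 mid 164.3 w 15.2 -> [ 554.1 -153.7]
  0.45 n32 r mean 165.9 mid 165.7 w 15.7 -> [ 549.4 -137.8]
  0.55 n34 r mean 167.2 mid 167.3 w 16.3 -> [ 542.5 -122.6]
  0.65 n33 r mean 168.7 mid 168.5 w 16.8 -> [ 534.3 -107.9]
  0.75 n38 r mean 168.8 mid 168.6 w 18.9 -> [523.5 -94.9]
  0.85 n36 r mean 168.1 mid 168.2 w 19.4 -> [510.9 -83.7]
  0.95 n39 r mean 168.3 mid 168.2 w 20.5 -> [497.9 -73.1]
  1.05 n37 r mean 168.5 mid 168.6 w 18.8 -> [483.9 -63.8]
  1.15 n41 r mean 168.4 mid 168.5 w 20.9 -> [468.8 -56.3]
  1.25 n35 r mean 166.5 mid 166.6 w 17.0 -> [452.5 -52. ]
  1.35 n39 r mean 165.
[... 221 characters left out ...]
.35 n34 r mean 162.2 mid 162.2 w 12.5 -> [ 552.4 -154.4]
  0.45 n35 r mean 164.2 mid 164.4 w 12.9 -> [ 547.8 -138.6]
  0.55 n35 r mean 165.8 mid 165.8 w 11.7 -> [ 541.3 -123.3]
  0.65 n34 r mean 166.9 mid 166.6 w 11.7 -> [ 532.8 -109. ]
  0.75 n36 r mean 167.3 mid 167.2 w 11.8 -> [522.4 -96. ]
  0.85 n34 r mean 167.3 mid 167.2 w 10.8 -> [510.4 -84.3]
  0.95 n35 r mean 166.8 mid 166.8 w 11.9 -> [497.  -74.4]
  1.05 n38 r mean 167.4 mid 167.3 w 12.1 -> [483.3 -64.8]
  1.15 n37 r mean 167.9 mid 167.8 w 12.0 -> [468.6 -56.8]
  1.25 n35 r mean 166.5 mid 166.5 w 12.6 -> [452.5 -52. ]
  1.35 n37 r mean 165.3 mid 165.3 w 12.4 -> [436.2 -48.7]
  1.45 n17 r mean 165.4 mid 165.1 w 11.6 -> [419.9 -45.8]
```

```bash
cat >> h.py <<'E'
def armcurve(p,n=466,L0=45.,LB=153.,L1=35.):
    # p: x,y,yaw,8 turns -> pts, yaw each .5mm, s from flange
    s=np.linspace(0,L0+LB+L1,n); t=np.array(p[3:]); seg=LB/len(t)
    k=np.zeros(n-1); sm=(s[1:]+s[:-1])/2
    i=((sm-L0)//seg).astype(int); b=(sm>=L0)&(sm<L0+LB); k[b]=t[i[b]]/seg
    yaw=p[2]-np.r_[0,np.cumsum(k*np.diff(s))]; ym=(yaw[1:]+yaw[:-1])/2
    P=np.array(p[:2])+np.r_[np.zeros((1,2)),np.cumsum(np.diff(s)[:,None]*np.c_[np.cos(ym),np.sin(ym)],0)]
    return s,P,yaw
E
cat > fit.py <<'E'
from h import *
from scipy.optimize import least_squares
o=np.load("arm0.npz")
def res(p,n,off=(0,0)):
    s,P,y=armcurve(p); Q=o[n][:,:2]-off
    Q=Q[(Q[:,0]>424)&(Q[:,1]>-180)]
    d=Q[:,None]-P[None]; j=(d**2).sum(-1).argmin(1); dd=d[np.arange(len(Q)),j]
    return -np.sin(y[j])*dd[:,0]+np.cos(y[j])*dd[:,1]
def f(q):
    p=q[:11]; pr=(q[3:11]-.147)*10
    return np.r_[res(p,"top"),res(p,"side",q[11:13])*.8,pr,q[13:]]
q0=np.r_[405,-43,-.19,[.147]*8,0,0]
for n in("top","both"):
    if n=="top": g=lambda p:np.r_[res(p,"top"),(p[3:]-.147)*10,(p[0]-404)*.5]
    else: g=lambda p:np.r_[f(p),(p[0]-404)*.5]
    r=least_squares(g,q0[:11] if n=="top" else q0,diff_step=1e-4,x_scale=np.r_[1,1,.01,[.02]*8,[1,1]][:11 if n=="top" else 13])
    print(n,r.x[:2].round(1),np.degrees(r.x[2:11]).round(1),r.x[11:].round(2),"rms",np.sqrt(np.mean(res(r.x[:11],"top")**2)).round(2),"tot",np.degrees(r.x[3:11].sum()).round(1))
    s,P,y=armcurve(r.x[:11]); print("tip",P[-1].round(1),np.degrees(y[-1]).round(1))
    for a in np.arange(0,230,20): print("   s%d"%a,P[2*a].round(1),np.degrees(y[2*a]).round(1),end="")
    print()
for n in o: 
    Q=o[n]; t=np.array([np.cos(y[-1]),np.sin(y[-1])]); print(n,"tip extent along axis",((Q[:,:2]-P[-1])@t).max())
np.save("arm.npy",r.x[:11])
E
python3 fit.py; python3 - <<'E'
from h import *
s=read_state(); M=R.from_euler("xyz",s["eef_rot"]).as_matrix(); print(M.round(3)); 
E
```

```text
top [403.3 -43.7] [-9.1 12.1 11.8  4.2  3.1 11.6  6.7 10.9  6.9] [] rms 3.55 tot 67.3
tip [ 560.1 -186.4] -76.4
   s0 [403.3 -43.7] -9.1   s20 [423.1 -46.9] -9.1   s40 [442.9 -50.1] -9.1   s60 [462.4 -54.5] -18.6   s80 [480.5 -62.9] -31.0   s100 [497.1 -74.2] -36.6   s120 [512.8 -86.6] -40.0   s140 [ 526.8 -100.9] -51.7   s160 [ 538.2 -117.4] -58.9   s180 [ 546.8 -135.5] -70.1   s200 [ 552.4 -154.7] -76.4   s220 [ 557.1 -174.2] -76.4
both [405.6 -42.5] [-11.5   9.8  12.3   3.8   4.1  10.7   8.1   9.7   6.7] [1.72 0.16] rms 3.55 tot 65.3
tip [ 560.4 -188.5] -76.8
   s0 [405.6 -42.5] -11.5   s20 [425.3 -46.5] -11.5   s40 [444.9 -50.5] -11.5   s60 [464.3 -55.5] -19.2   s80 [482.4 -64. ] -31.6   s100 [498.9 -75.4] -36.9   s120 [514.4 -88.1] -41.2   s140 [ 528.2 -102.6] -52.1   s160 [ 539.3 -119.3] -60.7   s180 [ 547.5 -137.5] -70.7   s200 [ 553.  -156.8] -76.8   s220 [ 557.5 -176.3] -76.8
side tip extent along axis 0.2797107275634819
top tip extent along axis -1.8488545766327829
[[ 0.     0.953  0.303]
 [-0.     0.303 -0.953]
 [-1.     0.     0.   ]]
```

Call:
play_rows:
  motion: [0.081,0,0,0,0,0,-1,0.081,0,0,0,0.01,-0.003,-1,0,0,0,0.004,0.03,-0.0095,-1,0,0,0,0.004,0.03,-0.0095,-1,0,0,0,0.004,0.03,-0.0095,-1,0,0,0,0.004,0.03,-0.0095,-1,0,0,0,0.004,0.03,-0.0095,-1,0,0,0,0.004,0.03,-0.0095,-1,0,0,0,0.004,0.03,-0.0095,-1,0,0,0,0.004,0.03,-0.0095,-1,0,0,0,0.004,0.03,-0.0095,-1,0,0,0,0.004,0.03,-0.0095,-1,0,0,0,0.004,0.03,-0.0095,-1]

```text
clock: 2.4
eef_pos: [497.8, -366.0, 130.1]
eef_rot: [0.125, 1.569, -1.313]
wrist_force: [-0.7, -0.3, 0.3]
finger_gap: 94.2
```

```bash
cat >> h.py <<'E'
def tool():
    s=read_state(); M=R.from_euler("xyz",s["eef_rot"]).as_matrix(); return s,np.array(s["eef_pos"]),M
def delta(target,jawyaw=None):
    s,p,M=tool(); d=np.asarray(target,float)-p; jy=np.degrees(np.arctan2(M[1,2],M[0,2]))
    print("t",round(s["clock"],2),"pos",p.round(2),"jawyaw",jy.round(2),"down",M[:,0].round(3),"jawz",M[2,2].round(4),"F",s["wrist_force"].round(2),"gap",round(s["finger_gap"],2))
    print("  d world",d.round(2),"-> tool shift mm",(M.T@d).round(2))
    if jawyaw is not None:
        a=(jawyaw-jy+180)%360-180
        Rw=R.from_euler("z",a,degrees=True).as_matrix()@M
        # ideal: x down, z horizontal
        j=np.radians(jawyaw); z=np.array([np.cos(j),np.sin(j),0]); x=np.array([0,0,-1.]); T=np.c_[x,np.cross(z,x),z]
        print("  rotvec tool",R.from_matrix(M.T@T).as_rotvec().round(4))
E
python3 - <<'E'
from h import *
delta([496.3,-366.6,60],-81.7)
E
```

```text
t 2.4 pos [ 497.82 -365.98  130.1 ] jawyaw -82.39 down [ 0.001 -0.002 -1.   ] jawz 0.0022 F [-0.68 -0.31  0.25] gap 94.16
  d world [ -1.52  -0.62 -70.1 ] -> tool shift mm [70.1  -1.6   0.25]
  rotvec tool [-0.0121  0.0022 -0.0003]
```

Call:
play_rows:
  motion: [-0.012,0.002,0,0.02,-0.0016,0.0002,-1,0,0,0,0.03,0,0,-1,0,0,0,0.03,0,0,-1,0,0,0,0.025,0,0,-1,0,0,0,0.012,0,0,-1,0,0,0,0.0056,0,0,-1,0,0,0,0,0,0,-1]

```text
clock: 3.1
eef_pos: [500.9, -363.9, 3.4]
eef_rot: [0.947, 1.568, -0.473]
wrist_force: [-0.3, -0.7, 0.4]
finger_gap: 93.9
```

```bash
python3 - <<'E'
from h import *
delta([496.3,-366.6,6.8],-81.7)
p,d=camera("side"); cv2.imwrite("pics/s1.png",cv2.resize(p[190:340,190:390],(800,600),interpolation=cv2.INTER_CUBIC))
E
```

```text
t 3.1 pos [ 500.88 -363.91    3.44] jawyaw -81.36 down [ 0.002 -0.001 -1.   ] jawz 0.0013 F [-0.32 -0.72  0.37] gap 93.92
  d world [-4.58 -2.69  3.36] -> tool shift mm [-3.36 -4.93  1.98]
  rotvec tool [ 0.0059  0.0013 -0.0019]
```

View pics/s1.png

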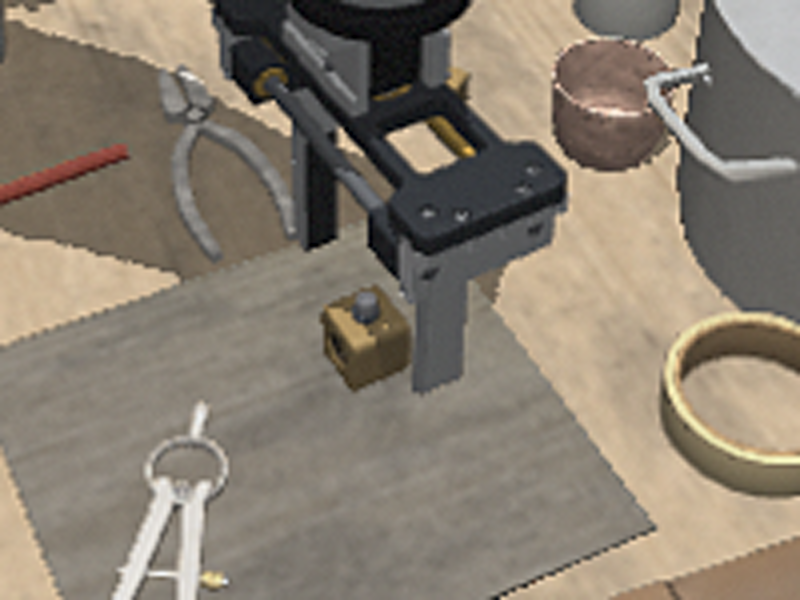

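The block at (368,335) in the crop lies between the open fingers and the bore faces left. I'll trim the position, then close.

Call:
play_rows:
  motion: [0.006,0.001,-0.002,-0.0034,-0.003,0.002,-1,0,0,0,0,-0.002,0,-1,0,0,0,0,0,0,-1]

```text
clock: 3.45
eef_pos: [497.3, -368.2, 11.0]
eef_rot: [0.656, 1.565, -0.771]
wrist_force: [0.3, 0.3, 0.2]
finger_gap: 93.8
```

```bash
python3 - <<'E'
from h import *
delta([496.3,-366.6,6.8],-81.7)
E
```

```text
t 3.45 pos [ 497.26 -368.24   10.98] jawyaw -81.75 down [ 0.004 -0.004 -1.   ] jawz 0.0044 F [0.27 0.32 0.24] gap 93.81
  d world [-0.96  1.64 -4.18] -> tool shift mm [ 4.17 -0.73 -1.78]
  rotvec tool [-0.0008  0.0044 -0.0033]
```

Call:
play_rows:
  motion: [0,0,0,0,0,0,-1]

```text
clock: 3.55
eef_pos: [497.4, -368.5, 11.6]
eef_rot: [0.674, 1.564, -0.753]
wrist_force: [0.1, 0.6, 0.2]
finger_gap: 94.4
```

Call:
play_rows:
  motion: [0,0,0,0,0,0,-1]

```text
clock: 3.65
eef_pos: [497.5, -368.7, 12.0]
eef_rot: [0.675, 1.564, -0.752]
wrist_force: [-0.8, -0.0, -0.1]
finger_gap: 93.7
```

Call:
play_rows:
  motion: [0,0,0,0.002,0,0,-1]

```text
clock: 3.75
eef_pos: [497.7, -368.8, 10.3]
eef_rot: [0.682, 1.563, -0.745]
wrist_force: [0.3, -0.4, -0.1]
finger_gap: 94.1
```

Call:
play_rows:
  motion: [0,0,0,0,0,0,-1]

```text
clock: 3.85
eef_pos: [497.6, -368.6, 10.0]
eef_rot: [0.677, 1.564, -0.75]
wrist_force: [0.1, -0.2, 0.2]
finger_gap: 93.9
```

```bash
python3 - <<'E'
from h import *
delta([496.3,-366.6,6.8],-81.7)
E
```

```text
t 3.85 pos [ 497.59 -368.62    9.95] jawyaw -81.75 down [ 0.005 -0.005 -1.   ] jawz 0.0057 F [ 0.09 -0.24  0.19] gap 93.88
  d world [-1.29  2.02 -3.15] -> tool shift mm [ 3.13 -1.   -2.2 ]
  rotvec tool [-0.0009  0.0057 -0.0046]
```

Call:
play_rows:
  motion: [0,0.006,-0.005,0.0015,-0.0005,-0.001,-1,0,0,0,0.0015,-0.0005,-0.001,-1,0,0,0,0,0,0,-1,0,0,0,0,0,0,-1]

```text
clock: 4.25
eef_pos: [496.1, -366.4, 6.2]
eef_rot: [-2.374, 1.569, 2.482]
wrist_force: [-0.2, -0.3, 0.0]
finger_gap: 93.9
```

```bash
python3 - <<'E'
from h import *
delta([496.3,-366.6,6.8],-81.7)
E
```

```text
t 4.25 pos [ 496.09 -366.37    6.19] jawyaw -81.74 down [-0.002  0.001 -1.   ] jawz -0.0016 F [-0.25 -0.34  0.01] gap 93.89
  d world [ 0.21 -0.23  0.61] -> tool shift mm [-0.62  0.18  0.25]
  rotvec tool [-0.0007 -0.0016  0.0015]
```

Call:
play_rows:
  motion: [0,0,0,0,0,0,1,0,0,0,0,0,0,1,0,0,0,0,0,0,1,0,0,0,0,0,0,1,0,0,0,0,0,0,1,0,0,0,0,0,0,1,0,0,0,0,0,0,1,0,0,0,0,0,0,1]
  newtons: 30

```text
clock: 5.05
eef_pos: [496.2, -366.5, 6.4]
eef_rot: [-2.391, 1.569, 2.465]
wrist_force: [1.1, 0.0, 0.6]
finger_gap: 33.3
```

```bash
python3 - <<'E'
from h import *
delta([496.3,-366.6,66.8],-81.7)
E
```

```text
t 5.05 pos [ 496.18 -366.46    6.36] jawyaw -81.75 down [-0.001  0.001 -1.   ] jawz -0.0013 F [1.06 0.03 0.57] gap 33.35
  d world [ 0.12 -0.14 60.44] -> tool shift mm [-6.044e+01  3.000e-02  8.000e-02]
  rotvec tool [-0.0008 -0.0013  0.0012]
```

Call:
play_rows:
  motion: [0,0,0,0,0,0,1,0,0,0,0,0,0,1,0,0,0,-0.005,0,0,1,0,0,0,-0.01,0,0,1,0,0,0,-0.015,0,0,1,0,0,0,-0.015,0,0,1,0,0,0,-0.01,0,0,1,0,0,0,-0.005,0,0,1,0,0,0,0,0,0,1]

```text
clock: 5.95
eef_pos: [496.9, -367.0, 73.8]
eef_rot: [0.665, 1.569, -0.762]
wrist_force: [-0.1, 1.0, 0.2]
finger_gap: 0.3
```

```bash
python3 - <<'E'
from h import *
delta([496.3,-366.6,67.5],13)
E
```

```text
t 5.95 pos [ 496.88 -367.03   73.82] jawyaw -81.74 down [ 0.001 -0.001 -1.   ] jawz 0.0011 F [-0.11  0.99  0.15] gap 0.32
  d world [-0.58  0.43 -6.32] -> tool shift mm [ 6.32 -0.51 -0.51]
  rotvec tool [-1.6536e+00  1.5000e-03  2.0000e-04]
```

The gap reads 0.3 mm, so the grasp failed. I'll look.

```bash
python3 - <<'E'
from h import *
p,d=camera("side"); cv2.imwrite("pics/s2.png",cv2.resize(p[190:340,190:390],(800,600),interpolation=cv2.INTER_CUBIC))
n="side"; W=cloud(n,d)
for t in ("slider_center","slider"):
  for r in place_of(n,t): print(t,round(r["conf"],2),(camera_params(n)["T"]@np.r_[r["at"],1])[:3].round(1))
m=(d>0)&(abs(W[...,0]-497)<60)&(abs(W[...,1]+366)<45)&(W[...,2]>30)&(W[...,2]<39)
r=cv2.minAreaRect(W[m][:,:2].astype(np.float32)); print(m.sum(),r)
E
```

```text
slider_center 0.69 [ 498.3 -362.5   18. ]
slider 0.61 [ 491.1 -367.     4. ]
218 ((496.8373107910156, -366.0064392089844), (30.971771240234375, 33.214115142822266), 8.743236541748047)
```

View pics/s2.png

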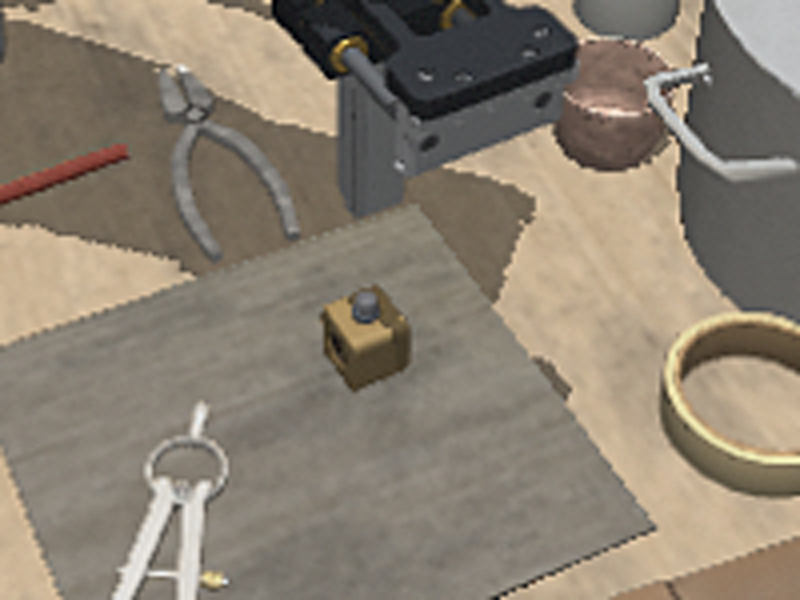

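The block hasn't moved: (368,335) in the crop, (496.8,-366.0), yaw 8.7°. The fingers hadn't settled before the lift, so I'll retry with a longer closing time.

Call:
play_rows:
  motion: [0,0,0,0,0,0,-1,0,0,0,0,0,0,-1,0,0,0,0,0,0,-1,0,0,0,0,0,0,-1,0,0,0,0,0,0,-1,0,0,0,0,0,0,-1,0,0,0,0,0,0,-1,0,0,0,0,0,0,-1,0,0,0,0.015,0,0,-1,0,0,0,0.015,0,0,-1,0,0,0,0.01,0,0,-1,0,0,0,0.008,0,0,-1,0,0,0,0.005,0,0,-1,0,0,0,0.003,0,0,-1,0,0,0,0,0,0,-1,0,0,0,0,0,0,-1]

```text
clock: 7.7
eef_pos: [494.8, -365.4, 7.6]
eef_rot: [-2.4, 1.564, 2.456]
wrist_force: [-0.8, -0.0, 0.1]
finger_gap: 93.7
```

```bash
python3 - <<'E'
from h import *
delta([496.6,-366.2,6.3],-81.5)
E
```

```text
t 7.7 pos [ 494.82 -365.36    7.64] jawyaw -81.75 down [-0.005  0.004 -1.   ] jawz -0.0048 F [-0.77 -0.02  0.08] gap 93.66
  d world [ 1.78 -0.84 -1.34] -> tool shift mm [1.32 1.65 1.1 ]
  rotvec tool [-0.0043 -0.0048  0.0044]
```

Call:
play_rows:
  motion: [-0.004,-0.005,0.004,0.0005,0.0007,0.0005,1,0,0,0,0.0005,0.0007,0.0005,1,0,0,0,0,0,0,1,0,0,0,0,0,0,1,0,0,0,0,0,0,1,0,0,0,0,0,0,1,0,0,0,0,0,0,1,0,0,0,0,0,0,1,0,0,0,0,0,0,1,0,0,0,0,0,0,1,0,0,0,0,0,0,1,0,0,0,0,0,0,1]
  newtons: 35

```text
clock: 8.9
eef_pos: [497.1, -366.7, 8.0]
eef_rot: [0.573, 1.568, -0.85]
wrist_force: [0.2, -0.8, -0.0]
finger_gap: 1.9
```

```bash
python3 - <<'E'
from h import *
delta([496.6,-366.2,6.3],-81.5)
E
```

```text
t 8.9 pos [ 497.1  -366.73    8.04] jawyaw -81.5 down [ 0.002 -0.002 -1.   ] jawz 0.0025 F [ 0.22 -0.82 -0.01] gap 1.88
  d world [-0.5   0.53 -1.74] -> tool shift mm [ 1.74 -0.42 -0.6 ]
  rotvec tool [ 0.0001  0.0025 -0.0016]
```

```bash
python3 - <<'E'
from h import *
a=[]
for n,c in(("side",(190,340,190,390)),("top",(150,270,260,420))):
    p,d=camera(n); a.append(cv2.resize(p[c[0]:c[1],c[2]:c[3]],(500,375),interpolation=cv2.INTER_CUBIC)[:,50:450])
    print(n,proj(n,tool()[1]).round(1))
cv2.imwrite("pics/s3.png",np.hstack(a))
E
```

```text
side [281.2 278.7]
top [324.  204.8]
```

View pics/s3.png

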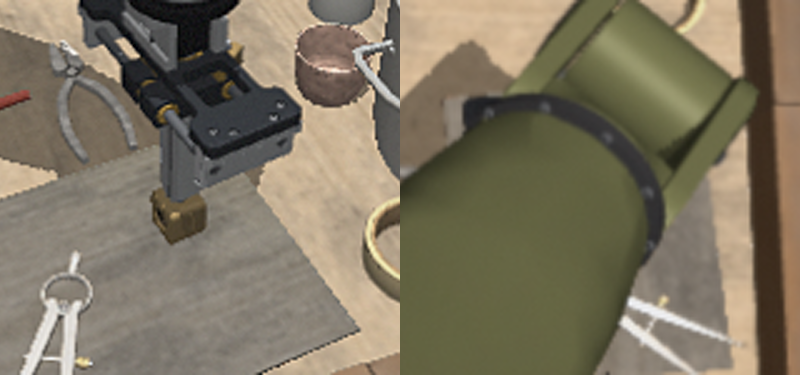

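```bash
python3 - <<'E'
from h import *
for q in ([508,-410,3.4],[508,-410,30],[510,-420,3.4]): print(q,proj("side",np.array(q,float)).round(1))
d=camera("side")[1]; W=cloud("side",d)
# finger column
v,u=np.mgrid[0:384,0:512]
for vv in range(225,290,3):
    print(vv,W[vv,276:286:3].round(0).tolist())
print(read_state()["finger_gap"],read_state()["eef_pos"])
E
```

```text
[508, -410, 3.4] [295.9 296.4]
[508, -410, 30] [296.4 286.6]
[510, -420, 3.4] [299.2 300.3]
225 [[480.0, -381.0, 159.0], [479.0, -396.0, 173.0], [481.0, -403.0, 178.0], [485.0, -405.0, 179.0]]
228 [[478.0, -386.0, 158.0], [482.0, -388.0, 158.0], [480.0, -405.0, 173.0], [483.0, -411.0, 178.0]]
231 [[476.0, -392.0, 157.0], [480.0, -393.0, 157.0], [487.0, -391.0, 153.0], [481.0, -415.0, 175.0]]
234 [[475.0, -394.0, 153.0], [479.0, -396.0, 154.0], [486.0, -391.0, 147.0], [482.0, -414.0, 168.0]]
237 [[473.0, -398.0, 150.0], [477.0, -402.0, 153.0], [482.0, -401.0, 150.0], [492.0, -390.0, 137.0]]
240 [[488.0, -362.0, 106.0], [475.0, -407.0, 151.0], [479.0, -410.0, 153.0], [498.0, -378.0, 117.0]]
243 [[487.0, -363.0, 100.0], [489.0, -372.0, 107.0], [477.0, -414.0, 151.0], [481.0, -418.0, 153.0]]
246 [[488.0, -363.0, 92.0], [490.0, -371.0, 100.0], [492.0, -380.0, 107.0], [479.0, -423.0, 152.0]]
249 [[488.0, -363.0, 85.0], [489.0, -374.0, 95.0], [492.0, -378.0, 98.0], [498.0, -378.0, 96.0]]
252 [[487.0, -364.0, 79.0], [489.0, -373.0, 87.0], [492.0, -379.0, 92.0], [498.0, -379.0, 89.0]]
255 [[4
[... 512 characters left out ...]
, -374.0, 42.0], [496.0, -371.0, 36.0], [502.0, -371.0, 35.0]]
273 [[484.0, -373.0, 35.0], [489.0, -375.0, 36.0], [495.0, -376.0, 34.0], [499.0, -379.0, 36.0]]
276 [[483.0, -376.0, 31.0], [486.0, -382.0, 36.0], [492.0, -382.0, 34.0], [498.0, -381.0, 30.0]]
279 [[486.0, -367.0, 12.0], [486.0, -382.0, 28.0], [493.0, -381.0, 25.0], [498.0, -381.0, 23.0]]
282 [[483.0, -375.0, 13.0], [486.0, -383.0, 21.0], [492.0, -383.0, 19.0], [499.0, -380.0, 13.0]]
285 [[483.0, -375.0, 5.0], [486.0, -382.0, 12.0], [493.0, -382.0, 9.0], [499.0, -381.0, 5.0]]
288 [[481.0, -381.0, 5.0], [487.0, -381.0, 3.0], [492.0, -384.0, 4.0], [497.0, -387.0, 4.0]]
0.3037395032680837 [ 497.08818931 -366.71048527    8.01527761]
```

The finger tips appear to end near the block's top although the TCP reads z=8. I'll lift, open and measure the real tip height against the reported TCP.

Call:
play_rows:
  motion: [0,0,0,-0.01,0,0,1,0,0,0,-0.015,0,0,1,0,0,0,-0.015,0,0,1,0,0,0,-0.01,0,0,1,0,0,0,-0.004,0,0,1,0,0,0,0,0,0,1,0,0,0,0,0,0,1]

```text
clock: 9.75
eef_pos: [497.6, -367.1, 69.0]
eef_rot: [0.658, 1.565, -0.765]
wrist_force: [-0.4, 0.5, 0.2]
finger_gap: 0.4
```

```bash
python3 - <<'E'
from h import *
delta([496.6,-366.2,6.3],-81.5)
p,d=camera("side"); W=cloud("side",d); 
cv2.imwrite("pics/s4.png",cv2.resize(p[190:340,190:390],(800,600),interpolation=cv2.INTER_CUBIC))
m=(d>0)&(abs(W[...,0]-497)<25)&(abs(W[...,1]+366)<30)
v,u=np.nonzero(m); z=W[m][:,2]
h,e=np.histogram(z,np.arange(0,180,4)); print(list(zip(e.astype(int),h)))
E
```

```text
t 9.75 pos [ 497.57 -367.07   68.97] jawyaw -81.5 down [ 0.004 -0.004 -1.   ] jawz 0.0047 F [-0.37  0.51  0.22] gap 0.37
  d world [ -0.97   0.87 -62.67] -> tool shift mm [62.66 -1.06 -1.3 ]
  rotvec tool [ 0.0001  0.0047 -0.0037]
[(np.int64(0), np.int64(199)), (np.int64(4), np.int64(154)), (np.int64(8), np.int64(26)), (np.int64(12), np.int64(42)), (np.int64(16), np.int64(31)), (np.int64(20), np.int64(23)), (np.int64(24), np.int64(34)), (np.int64(28), np.int64(34)), (np.int64(32), np.int64(137)), (np.int64(36), np.int64(59)), (np.int64(40), np.int64(11)), (np.int64(44), np.int64(17)), (np.int64(48), np.int64(1)), (np.int64(52), np.int64(0)), (np.int64(56), np.int64(0)), (np.int64(60), np.int64(0)), (np.int64(64), np.int64(0)), (np.int64(68), np.int64(0)), (np.int64(72), np.int64(0)), (np.int64(76), np.int64(0)), (np.int64(80), np.int64(0)), (np.int64(84), np.int64(0)), (np.int64(88), np.int64(0)), (np.int64(92), np.int64(0)), (np.int64(96), np.int64(1)), (np.int64(100), np.int64(5)), (np.int64(104), np.int64(11)), (np.int64(108), np.int64(28)), (np.int64(112), np.int64(29)), (np.int64(116), np.int64(27)), (np.int64(120), np.int64(26)), (np.int64(124), np.int64(28)), (np.int64(128), np.int64(24)), (np.int64(132), np.int64(23)), (np.int64(136), np.int64(27)), (np.int64(140), np.int64(27)), (np.int64(144), np.int64(22)), (np.int64(148), np.int64(24)), (np.int64(152), np.int64(27)), (np.int64(156), np.int64(21)), (np.int64(160), np.int64(27)), (np.int64(164), np.int64(20)), (np.int64(168), np.int64(14)), (np.int64(172), np.int64(15))]
```

View pics/s4.png

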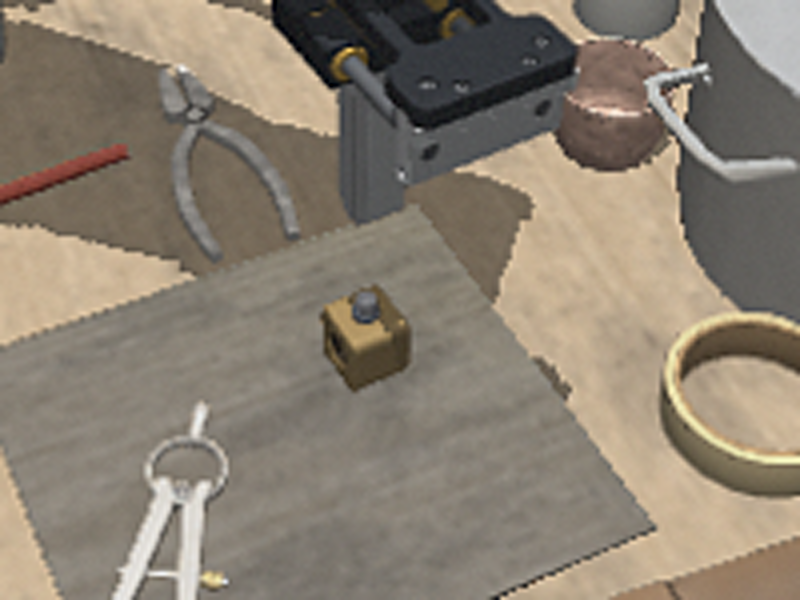

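```bash
python3 - <<'E'
from h import *
s,p,M=tool()
jaw=M[:,2]; y=M[:,1]
for z in (100,104,108,112):
    c=np.array([p[0],p[1],z]); pts=[c+a*jaw*12.5+b*y*8 for a in(1,-1) for b in(-1,1)]
    print(z,((proj("side",np.array(pts))-[190,190])*4).round(0).tolist())
img=cv2.imread("pics/s4.png"); cv2.imwrite("pics/s4c.png",cv2.resize(img[60:260,280:480],(600,600)))
pp=read_state(); print(pp["joints"].round(4))
E
```

```text
100 [[368.0, 237.0], [400.0, 224.0], [339.0, 201.0], [370.0, 189.0]]
104 [[368.0, 230.0], [400.0, 217.0], [339.0, 195.0], [371.0, 182.0]]
108 [[368.0, 224.0], [401.0, 211.0], [339.0, 188.0], [371.0, 175.0]]
112 [[368.0, 217.0], [401.0, 204.0], [339.0, 181.0], [371.0, 169.0]]
[-6.9460e-01  5.4600e-01  1.4297e+00 -5.0000e-04  1.1601e+00  7.2790e-01]
```

View pics/s4c.png

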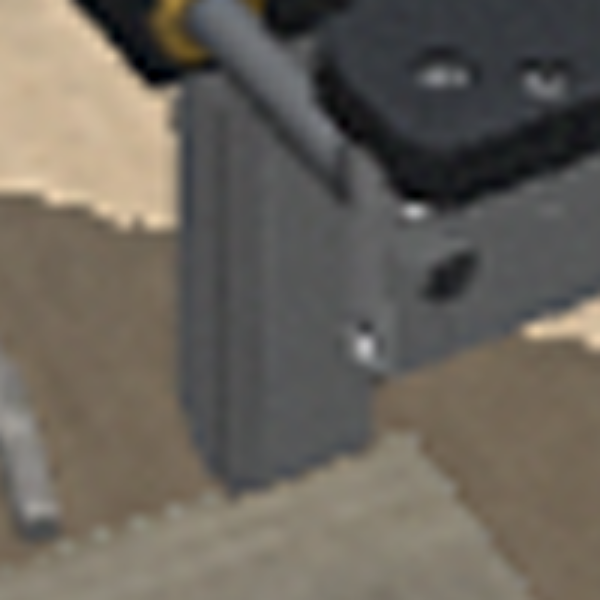

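The tip corner at (357,224) in s4 gives a true tip height of about 108 mm while the state says 69. So the real fingers stand about 39 mm above the reported TCP, and x,y agree. I'll correct for it: open and descend in stages.

Call:
play_rows:
  motion: [0,0.004,-0.003,0,-0.001,0,-1,0,0,0,0,0,-0.001,-1,0,0,0,0,0,0,-1,0,0,0,0,0,0,-1,0,0,0,0,0,0,-1,0,0,0,0,0,0,-1,0,0,0,0,0,0,-1,0,0,0,0.008,0,0,-1,0,0,0,0.015,0,0,-1,0,0,0,0.015,0,0,-1,0,0,0,0.01,0,0,-1,0,0,0,0.01,0,0,-1,0,0,0,0.01,0,0,-1,0,0,0,0.005,0,0,-1,0,0,0,0.002,0,0,-1,0,0,0,0,0,0,-1,0,0,0,0,0,0,-1]

```text
clock: 11.5
eef_pos: [494.8, -364.9, -16.3]
eef_rot: [-2.416, 1.566, 2.445]
wrist_force: [-0.6, -0.4, 0.3]
finger_gap: 93.9
```

```bash
python3 - <<'E'
from h import *
delta([496.6,-366.2,-30],-81.5)
p,d=camera("side"); cv2.imwrite("pics/s5.png",cv2.resize(p[190:340,190:390],(800,600),interpolation=cv2.INTER_CUBIC))
s,p,M=tool()
for z in (p[2]+35,p[2]+39,p[2]+43):
    print(z.round(1),((proj("side",np.array([p[0],p[1],z])+np.array([M[:,2]*47-M[:,1]*11,M[:,2]*59.5-M[:,1]*11,M[:,2]*59.5+M[:,1]*11]))-190)*4).round(0).tolist())
E
```

```text
t 11.5 pos [ 494.81 -364.87  -16.34] jawyaw -81.5 down [-0.004  0.003 -1.   ] jawz -0.0038 F [-0.62 -0.41  0.3 ] gap 93.95
  d world [  1.79  -1.33 -13.66] -> tool shift mm [13.65  1.62  1.63]
  rotvec tool [ 0.0001 -0.0038  0.0033]
18.7 [[392.0, 419.0], [407.0, 440.0], [450.0, 420.0]]
22.7 [[392.0, 413.0], [407.0, 434.0], [450.0, 414.0]]
26.7 [[392.0, 407.0], [407.0, 428.0], [450.0, 408.0]]
```

View pics/s5.png

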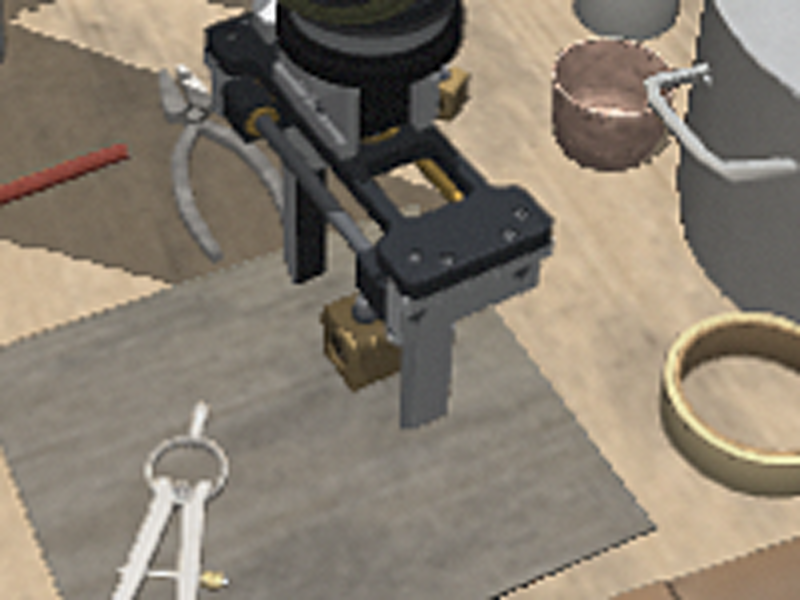

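Call:
play_rows:
  motion: [0,-0.004,0.003,0.004,0.0008,0.0008,-1,0,0,0,0.004,0.0008,0.0008,-1,0,0,0,0.003,0,0,-1,0,0,0,0.0015,0,0,-1,0,0,0,0,0,0,-1,0,0,0,0,0,0,-1]

```text
clock: 12.15
eef_pos: [497.8, -367.1, -25.6]
eef_rot: [0.666, 1.567, -0.756]
wrist_force: [-0.2, 0.4, -0.5]
finger_gap: 94.0
```

```bash
python3 - <<'E'
from h import *
delta([496.6,-366.2,-31],-81.5)
p,d=camera("side"); cv2.imwrite("pics/s6.png",cv2.resize(p[190:340,190:390],(800,600),interpolation=cv2.INTER_CUBIC))
E
```

```text
t 12.15 pos [ 497.78 -367.13  -25.55] jawyaw -81.5 down [ 0.003 -0.002 -1.   ] jawz 0.0027 F [-0.21  0.43 -0.47] gap 94.02
  d world [-1.18  0.93 -5.45] -> tool shift mm [ 5.44 -1.04 -1.1 ]
  rotvec tool [ 0.      0.0027 -0.0021]
```

View pics/s6.png

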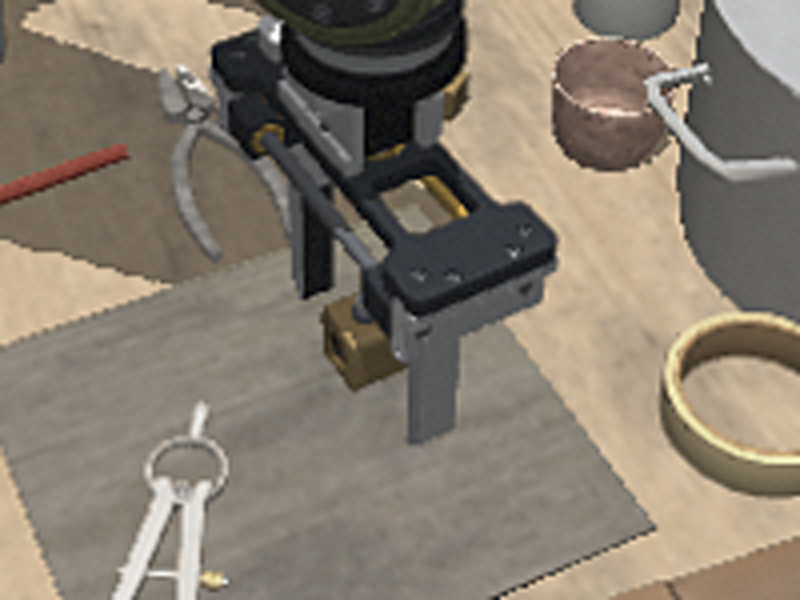

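Call:
play_rows:
  motion: [0,0.0015,-0.001,0.003,-0.0004,-0.0004,-1,0,0,0,0.0025,-0.0002,-0.0002,-1,0,0,0,0,0,0,-1,0,0,0,0,0,0,-1]

```text
clock: 12.6
eef_pos: [498.2, -367.3, -25.3]
eef_rot: [0.816, 1.567, -0.606]
wrist_force: [-0.5, 0.6, 0.3]
finger_gap: 93.7
```

```bash
python3 - <<'E'
from h import *
delta([496.6,-366.2,-31],-81.5)
E
```

```text
t 12.6 pos [ 498.17 -367.33  -25.34] jawyaw -81.5 down [ 0.003 -0.002 -1.   ] jawz 0.0029 F [-0.52  0.59  0.32] gap 93.73
  d world [-1.57  1.13 -5.66] -> tool shift mm [ 5.65 -1.4  -1.37]
  rotvec tool [-0.      0.0029 -0.003 ]
```

Call:
play_rows:
  motion: [0,0.001,-0.001,0.005,-0.0007,-0.0007,-1]

```text
clock: 12.7
eef_pos: [498.6, -367.5, -26.6]
eef_rot: [0.849, 1.565, -0.574]
wrist_force: [-23.2, 17.2, 85.8]
finger_gap: 94.1
```

```bash
python3 - <<'E'
from h import *
delta([496.6,-366.2,-31],-81.5); s=read_state(); print(s["joints"],s["qd"].round(3),s["effort"].round(2),s["moment"])
E
```

```text
t 12.7 pos [ 498.56 -367.54  -26.57] jawyaw -81.51 down [ 0.005 -0.003 -1.   ] jawz 0.0037 F [-23.21  17.21  85.8 ] gap 94.13
  d world [-1.96  1.34 -4.43] -> tool shift mm [ 4.42 -1.76 -1.64]
  rotvec tool [-0.0001  0.0037 -0.0042]
[-6.94715668e-01  6.72092167e-01  1.47651875e+00  8.08648946e-04
  9.87423119e-01  7.27433766e-01] [ 0.001  0.004  0.002  0.    -0.014 -0.002] [ -0.34 -22.14 -15.86  -0.49  -8.86   0.08] [4.94326391 4.65511859 0.0556588 ]
```

Call:
play_rows:
  motion: [0,0,0,0.005,0,0,-1]

```text
clock: 12.8
eef_pos: [498.7, -367.6, -26.5]
eef_rot: [0.887, 1.566, -0.535]
wrist_force: [-34.1, 25.5, 80.4]
finger_gap: 94.0
```

```bash
python3 - <<'E'
from h import *
delta([496.6,-366.2,-31],-81.5); s=read_state(); print(s["joints"],s["qd"].round(3),s["effort"].round(2))
E
```

```text
t 12.8 pos [ 498.74 -367.6   -26.55] jawyaw -81.51 down [ 0.005 -0.003 -1.   ] jawz 0.0033 F [-34.11  25.46  80.4 ] gap 94.01
  d world [-2.14  1.4  -4.45] -> tool shift mm [ 4.44 -1.93 -1.71]
  rotvec tool [-0.0002  0.0033 -0.0041]
[-6.94676147e-01  6.72574941e-01  1.47561418e+00  1.00004040e-03
  9.88204846e-01  7.27387792e-01] [ 0.001  0.007 -0.008  0.003  0.005 -0.   ] [ 2.000e-02 -2.761e+01 -2.493e+01  4.000e-02 -1.224e+01  7.000e-02]
```

Contact force is 85 N, so I stop pressing, back off 3 mm at once and look.

Call:
play_rows:
  motion: [0,0.001,-0.001,-0.003,0,0,-1]

```text
clock: 12.9
eef_pos: [498.7, -367.6, -22.6]
eef_rot: [0.901, 1.567, -0.521]
wrist_force: [0.2, -0.7, -0.7]
finger_gap: 94.0
```

```bash
python3 - <<'E'
from h import *
delta([496.6,-366.2,-22],-81.5)
p,d=camera("side"); W=cloud("side",d); cv2.imwrite("pics/s7.png",cv2.resize(p[235:325,240:360],(800,600),interpolation=cv2.INTER_CUBIC))
# front finger surface
s,q,M=tool()
L=(W-q)@M  # tool coords
m=(d>0)&(L[...,2]>44)&(L[...,2]<64)&(abs(L[...,1])<14)
v,u=np.nonzero(m)
for vv in range(260,306,2):
    k=m[vv]; 
    if k.any(): print(vv,np.nonzero(k)[0][[0,-1]],"z",W[vv][k][:,2].round(0).tolist()[::3],"jaw",L[vv][k][:,2].round(0).tolist()[::3])
E
```

```text
t 12.9 pos [ 498.66 -367.6   -22.57] jawyaw -81.51 down [ 0.004 -0.002 -1.   ] jawz 0.0025 F [ 0.17 -0.65 -0.69] gap 94.04
  d world [-2.06  1.4   0.57] -> tool shift mm [-0.58 -1.83 -1.69]
  rotvec tool [-0.0002  0.0025 -0.0032]
274 [303 305] z [75.0] jaw [57.0]
276 [299 305] z [75.0, 72.0, 68.0] jaw [58.0, 58.0, 57.0]
278 [294 305] z [66.0, 71.0, 70.0, 65.0] jaw [51.0, 57.0, 58.0, 57.0]
280 [293 305] z [60.0, 69.0, 66.0, 62.0, 59.0] jaw [49.0, 58.0, 58.0, 58.0, 58.0]
282 [293 304] z [56.0, 63.0, 58.0, 56.0] jaw [50.0, 58.0, 56.0, 57.0]
284 [293 304] z [50.0, 58.0, 55.0, 52.0] jaw [50.0, 57.0, 58.0, 58.0]
286 [293 304] z [45.0, 53.0, 48.0, 47.0] jaw [50.0, 57.0, 57.0, 58.0]
288 [292 304] z [38.0, 46.0, 45.0, 42.0, 40.0] jaw [47.0, 55.0, 58.0, 58.0, 59.0]
290 [292 304] z [32.0, 42.0, 41.0, 36.0, 33.0] jaw [47.0, 57.0, 58.0, 57.0, 58.0]
292 [292 304] z [28.0, 36.0, 36.0, 29.0] jaw [48.0, 56.0, 58.0, 57.0]
294 [292 304] z [24.0, 34.0, 29.0, 25.0, 21.0] jaw [49.0, 58.0, 57.0, 57.0, 57.0]
296 [292 303] z [17.0, 25.0, 22.0, 19.0] jaw [48.0, 56.0, 56.0, 57.0]
298 [292 304] z [10.0, 21.0, 20.0, 4.0, 2.0] jaw [47.0, 57.0, 59.0, 51.0, 52.0]
300 [289 305] z [4.0, 3.0, 6.0, 3.0, 3.0, 5.0] jaw [44.0, 47.0, 52.0, 52.0, 55.0, 58.0]
302 [290 307] z [4.0, 4.0, 2.0, 5.0, 4.0, 3.0] jaw [49.0, 51.0, 53.0, 57.0, 59.0, 61.0]
304 [291 304] z [3.0, 5.0, 4.0, 3.0, 2.0] jaw [52.0, 56.0, 59.0, 60.0, 62.0]
```

View pics/s7.png

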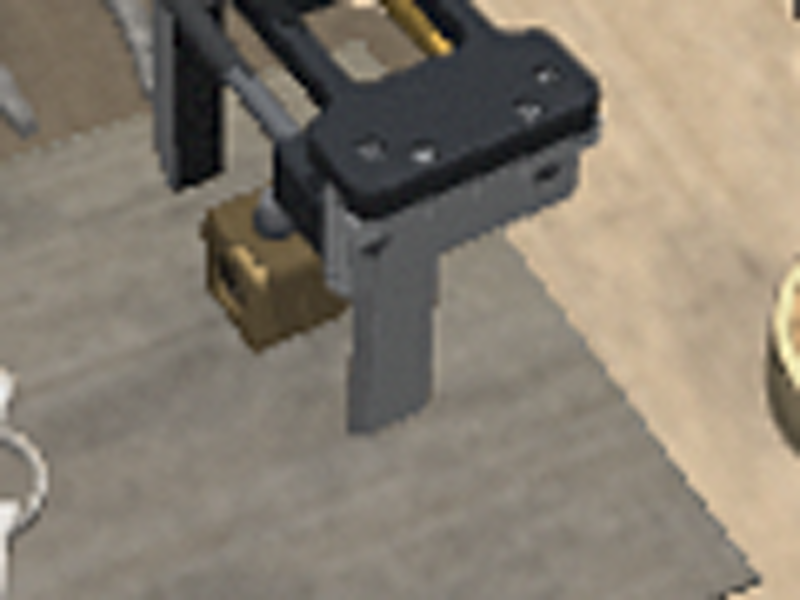

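Call:
play_rows:
  motion: [0,0.001,-0.001,0.0005,-0.0008,-0.0008,-1,0,0,0,0,-0.0008,-0.0008,1,0,0,0,0,0,0,1,0,0,0,0,0,0,1,0,0,0,0,0,0,1,0,0,0,0,0,0,1,0,0,0,0,0,0,1,0,0,0,0,0,0,1,0,0,0,0,0,0,1,0,0,0,0,0,0,1,0,0,0,0,0,0,1]
  newtons: 25

```text
clock: 14.05
eef_pos: [496.3, -365.8, -25.7]
eef_rot: [1.624, 1.57, 0.202]
wrist_force: [0.4, -0.1, -1.0]
finger_gap: 31.4
```

```bash
python3 - <<'E'
from h import *
delta([496.6,-366.2,-22],-81.5)
p,d=camera("side"); cv2.imwrite("pics/s8.png",cv2.resize(p[235:325,240:360],(800,600),interpolation=cv2.INTER_CUBIC))
E
```

```text
t 14.05 pos [ 496.34 -365.77  -25.66] jawyaw -81.51 down [ 0.001  0.    -1.   ] jawz -0.0 F [ 0.39 -0.14 -0.97] gap 31.38
  d world [ 0.26 -0.43  3.66] -> tool shift mm [-3.66  0.19  0.46]
  rotvec tool [-0.0002 -0.     -0.0009]
```

View pics/s8.png

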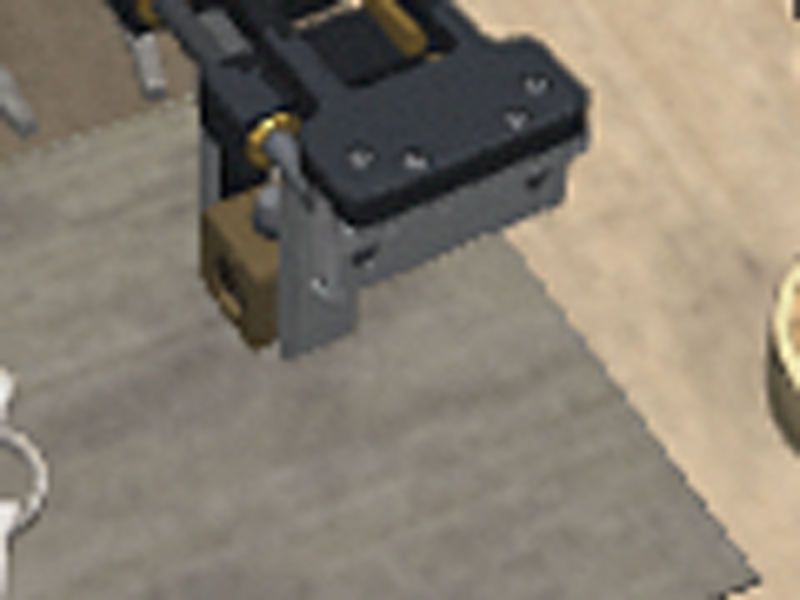

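Gripped: the gap is 31.4 mm and the finger covers the block's side at (300,300) in the crop. Lifting gently.

Call:
play_rows:
  motion: [0,0,0,-0.002,0,0,1,0,0,0,-0.005,0,0,1,0,0,0,-0.01,0,0,1,0,0,0,-0.01,0,0,1,0,0,0,-0.01,0,0,1,0,0,0,-0.01,0,0,1,0,0,0,-0.006,0,0,1,0,0,0,-0.003,0,0,1,0,0,0,0,0,0,1]
  newtons: 30

```text
clock: 15.0
eef_pos: [496.4, -365.9, 36.3]
eef_rot: [1.161, 1.569, -0.262]
wrist_force: [-0.4, -0.6, -1.8]
finger_gap: 31.4
```

```bash
python3 - <<'E'
from h import *
delta([496.6,-366.2,36.3],13)
p,d=camera("side"); W=cloud("side",d); cv2.imwrite("pics/s9.png",cv2.resize(p[200:290,240:360],(800,600),interpolation=cv2.INTER_CUBIC))
E
```

```text
t 15.0 pos [ 496.38 -365.86   36.32] jawyaw -81.51 down [ 0.002 -0.    -1.   ] jawz 0.0006 F [-0.38 -0.57 -1.83] gap 31.42
  d world [ 0.22 -0.34 -0.02] -> tool shift mm [0.02 0.17 0.37]
  rotvec tool [-1.6495e+00  1.7000e-03 -6.0000e-04]
```

View pics/s9.png

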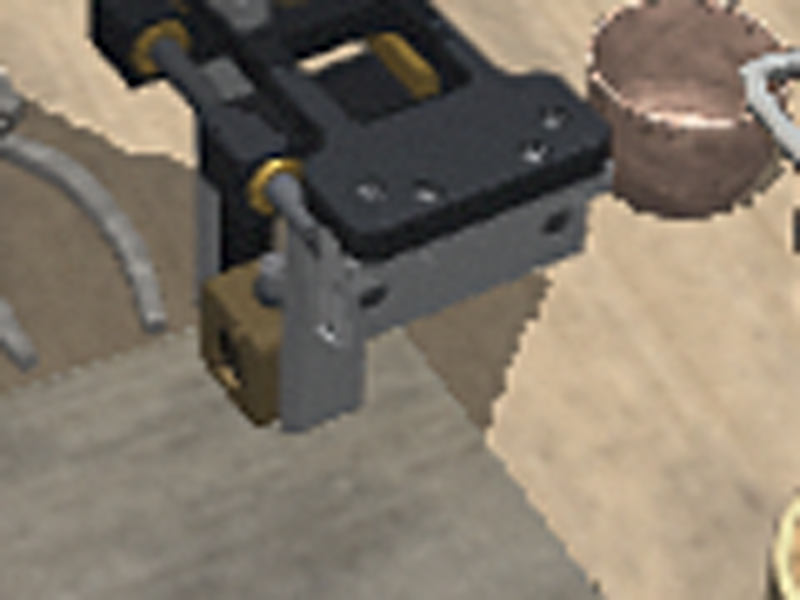

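The block is held (−1.8 N of weight). Next I rotate it by about 94.5° so the bore points along the arm's tip.

Call:
play_rows:
  motion: [-0.07,0,0,0,0,0,1,-0.13,0,0,0,0,0,1,-0.13,0,0,0,0,0,1,-0.13,0,0,0,0,0,1,-0.13,0,0,0,0,0,1,-0.13,0,0,0,0,0,1,-0.13,0,0,0,0,0,1,-0.13,0,0,0,0,0,1,-0.13,0,0,0,0,0,1,-0.13,0,0,0,0,0,1,-0.13,0,0,0,0,0,1,-0.13,0,0,0,0,0,1,-0.08,0,0,0,0,0,1,0,0,0,0,0,0,1]

```text
clock: 16.45
eef_pos: [492.8, -363.0, 27.4]
eef_rot: [2.17, 1.558, 2.393]
wrist_force: [0.1, -0.3, -2.6]
finger_gap: 31.9
```

```bash
python3 - <<'E'
from h import *
delta([570.5,-235,36.3],13)
E
```

```text
t 16.45 pos [ 492.85 -362.98   27.42] jawyaw 12.78 down [-0.009  0.009 -1.   ] jawz -0.0071 F [ 0.09 -0.33 -2.56] gap 31.87
  d world [ 77.65 127.98   8.88] -> tool shift mm [ -8.5  107.74 103.96]
  rotvec tool [-0.004  -0.0071 -0.0105]
```

Call:
play_rows:
  motion: [0,-0.003,-0.005,-0.003,0.007,0.007,1,0,-0.002,-0.003,-0.002,0.014,0.0135,1,0,0,0,-0.001,0.016,0.0155,1,0,0,0,-0.001,0.016,0.0155,1,0,0,0,0,0.016,0.0155,1,0,0,0,0,0.014,0.0135,1,0,0,0,0,0.01,0.0095,1,0,0,0,0,0.006,0.0055,1,0,0,0,0,0,0,1]

```text
clock: 17.35
eef_pos: [569.0, -237.2, 34.6]
eef_rot: [2.165, 1.568, 2.368]
wrist_force: [0.6, 0.0, -2.2]
finger_gap: 31.6
```

```bash
python3 - <<'E'
from h import *
delta([570.5,-235,36.3],13)
a=[]
for n,c in(("side",(140,290,240,400)),("top",(130,250,170,298))):
    p,d=camera(n); np.save(n+"1.npy",d); cv2.imwrite(f"pics/{n}1.png",p); a.append(cv2.resize(p[c[0]:c[1],c[2]:c[3]],(400,375),interpolation=cv2.INTER_CUBIC))
    print(n,proj(n,tool()[1]+[0,0,45.7]).round(1))
cv2.imwrite("pics/s10.png",np.hstack(a))
E
```

```text
t 17.35 pos [ 569.04 -237.19   34.55] jawyaw 11.63 down [-0.002  0.002 -1.   ] jawz -0.0015 F [ 0.58  0.03 -2.23] gap 31.61
  d world [1.46 2.19 1.75] -> tool shift mm [-1.75  1.86  1.86]
  rotvec tool [-0.0239 -0.0015 -0.0023]
side [290.8 199.2]
top [275.6 169.4]
```

View pics/s10.png

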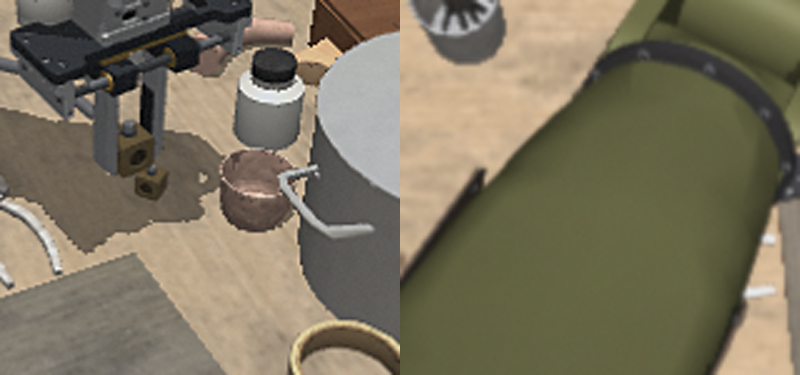

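```bash
python3 - <<'E'
from h import *
p=cv2.imread("pics/side1.png"); d=np.load("side1.npy")
cv2.imwrite("pics/s11.png",cv2.resize(p[180:225,265:325],(800,600),interpolation=cv2.INTER_CUBIC))
s,q,M=tool()
W=cloud("side",d); L=(W-(q+[0,0,45.7]))@M
m=(d>0)&(abs(L[...,0])<30)&(abs(L[...,1])<25)&(abs(L[...,2])<35)
hsv=cv2.cvtColor(p,cv2.COLOR_BGR2HSV); b=m&(hsv[...,1]>90)
P=L[b]; print(b.sum(),"x(down)",np.percentile(P[:,0],[2,50,98]).round(1),"y",np.percentile(P[:,1],[2,50,98]).round(1),"z",np.percentile(P[:,2],[2,50,98]).round(1))
# predicted outline points
c=q+[0,0,45.7]
def pt(a,bb,e): return (proj("side",c+M@np.array([a,bb,e]))-[265,180])*[800/60,600/45]
sgn=np.sign((M.T@(np.array([0,-1,0.])))[1])
print("outer face sign",sgn)
for nm,v in(("bore front",(0,sgn*15,0)),("front TL",(-16,sgn*15,-16)),("front TR",(-16,sgn*15,16)),("front BL",(16,sgn*15,-16)),("front BR",(16,sgn*15,16)),("plunger top",(-27,0,0))): print(nm,pt(*v).round(0))
E
```

```text
191 x(down) [-19.9 -10.2  13.8] y [-14.9 -12.2   8.7] z [-14.5  -1.   18.5]
outer face sign -1.0
bore front [400. 311.]
front TL [315. 264.]
front TR [492. 192.]
front BL [309. 429.]
front BR [482. 357.]
plunger top [349. 117.]
```

View pics/s11.png

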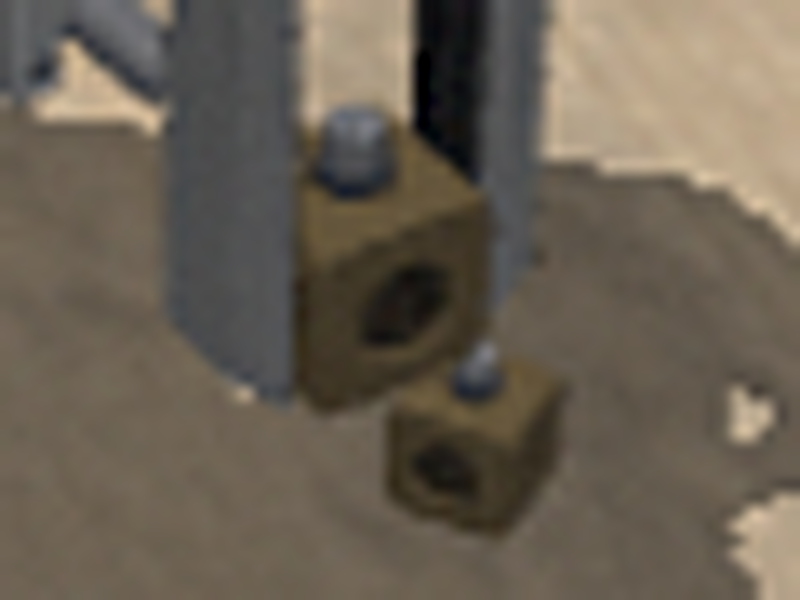

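Call:
play_rows:
  motion: [-0.014,-0.001,-0.001,-0.0004,0.003,0.002,1,-0.013,0,0,-0.0004,0.006,0.0018,1,0,0,0,0,0.007,0,1,0,0,0,0,0.006,0,1,0,0,0,0,0.004,0,1,0,0,0,0,0.001,0,1,0,0,0,0,0,0,1,0,0,0,0,0,0,1]

```text
clock: 18.25
eef_pos: [564.9, -210.6, 35.6]
eef_rot: [2.199, 1.57, 2.428]
wrist_force: [-0.0, 0.3, -1.8]
finger_gap: 31.8
```

```bash
cat >> h.py <<'E'
OFF=np.array([1.0,0.6])   # arm fit -> robot
def armpath():
    s,P,y=armcurve(np.load("arm.npy")); return s,P+OFF,y
def rel(along=None):
    """state relative to the tip line"""
    s,p,M=tool(); S,P,Y=armpath(); u=np.array([np.cos(Y[-1]),np.sin(Y[-1])]); n=np.array([-u[1],u[0]])
    d=p[:2]-P[-1]; jy=np.degrees(np.arctan2(M[1,2],M[0,2]))
    print("t",round(s["clock"],2),"out of tip",(d@u).round(2),"lateral(+tool z)",(d@n).round(2),"blockz",(p[2]+45.7).round(2),"jaw",jy.round(2),"want",(np.degrees(Y[-1])+90).round(2),"tilt",M[0:2,0].round(4),"F",s["wrist_force"].round(1),"Ftool",(M.T@s["wrist_force"]).round(1),"gap",round(s["finger_gap"],1))
E
python3 - <<'E'
from h import *
rel()
p,d=camera("side"); cv2.imwrite("pics/s12.png",cv2.resize(p[150:225,245:345],(800,600),interpolation=cv2.INTER_CUBIC))
E
```

```text
t 18.25 out of tip 22.88 lateral(+tool z) -1.78 blockz 81.3 jaw 13.11 want 13.2 tilt [-0.0009  0.0008] F [-0.   0.3 -1.8] Ftool [1.8 0.3 0.1] gap 31.8
```

View pics/s12.png

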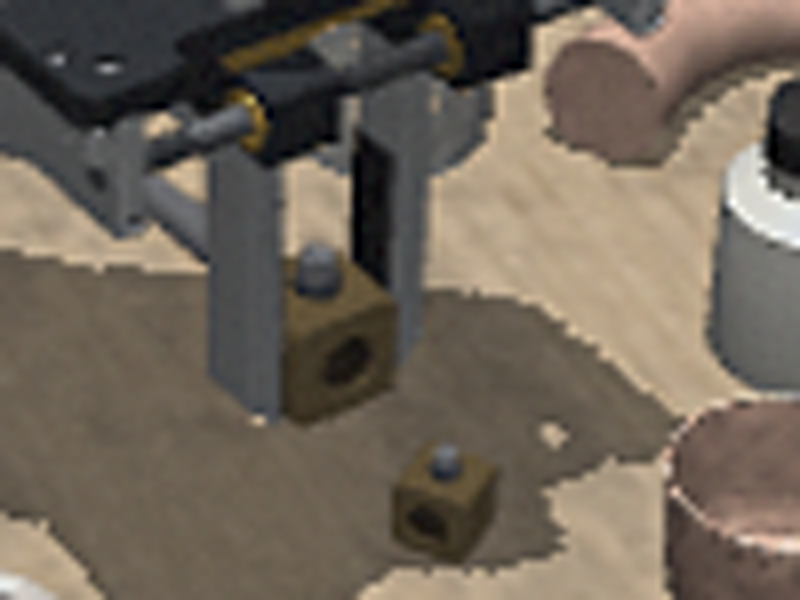

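Call:
play_rows:
  motion: [0,0,0,0,0.001,0.0012,1,0,0,0,0,0.0025,0.0006,1,0,0,0,0,0.0025,0,1,0,0,0,0,0,0,1]

```text
clock: 18.7
eef_pos: [565.3, -204.2, 35.4]
eef_rot: [2.231, 1.569, 2.459]
wrist_force: [0.6, -0.5, -2.6]
finger_gap: 31.9
```

```bash
python3 -c "
from h import *
rel()"
```

```text
t 18.7 out of tip 16.76 lateral(+tool z) 0.1 blockz 81.12 jaw 13.08 want 13.2 tilt [-0.001   0.0008] F [ 0.6 -0.5 -2.6] Ftool [ 2.6 -0.6  0.4] gap 31.9
```

Now I enter the tip in small steps and watch the force.

Call:
play_rows:
  motion: [0,0,0,0,0.0015,0,1,0,0,0,0,0.0015,0,1]

```text
clock: 18.9
eef_pos: [564.6, -201.1, 35.4]
eef_rot: [2.222, 1.57, 2.45]
wrist_force: [0.9, 0.3, -2.3]
finger_gap: 32.0
```

```bash
python3 -c "
from h import *
rel()"
```

```text
t 18.9 out of tip 13.63 lateral(+tool z) 0.1 blockz 81.12 jaw 13.07 want 13.2 tilt [-0.001   0.0008] F [ 0.9  0.3 -2.3] Ftool [2.3 0.1 0.9] gap 32.0
```

Call:
play_rows:
  motion: [0,0,0,0,0.0015,0,1,0,0,0,0,0.0015,0,1]

```text
clock: 19.1
eef_pos: [563.8, -198.0, 35.4]
eef_rot: [2.263, 1.57, 2.491]
wrist_force: [-0.6, -0.1, -2.8]
finger_gap: 32.0
```

```bash
python3 -c "
from h import *
rel()"
```

```text
t 19.1 out of tip 10.36 lateral(+tool z) 0.07 blockz 81.13 jaw 13.07 want 13.2 tilt [-0.001   0.0008] F [-0.6 -0.1 -2.8] Ftool [ 2.8 -0.  -0.6] gap 32.0
```

Call:
play_rows:
  motion: [0,0,0,0,0.002,0,1,0,0,0,0,0.002,0,1]

```text
clock: 19.3
eef_pos: [562.8, -193.8, 35.3]
eef_rot: [2.33, 1.569, 2.558]
wrist_force: [-0.4, 0.6, -2.9]
finger_gap: 31.9
```

Call:
play_rows:
  motion: [0,0,0,0,0.002,0,1,0,0,0,0,0.002,0,1]

```text
clock: 19.5
eef_pos: [561.8, -189.6, 35.3]
eef_rot: [2.39, 1.569, 2.618]
wrist_force: [0.5, -0.7, -2.7]
finger_gap: 31.9
```

```bash
python3 -c "
from h import *
rel()"
```

```text
t 19.5 out of tip 1.74 lateral(+tool z) -0.02 blockz 81.03 jaw 13.07 want 13.2 tilt [-0.0011  0.0007] F [ 0.5 -0.7 -2.7] Ftool [ 2.7 -0.8  0.4] gap 31.9
```

Call:
play_rows:
  motion: [0,0,0,0,0.002,0,1,0,0,0,0,0.002,0,1]

```text
clock: 19.7
eef_pos: [560.9, -185.5, 35.4]
eef_rot: [2.577, 1.57, 2.806]
wrist_force: [1.9, -3.7, -3.2]
finger_gap: 31.8
```

Call:
play_rows:
  motion: [0,0,0,0,0.002,0,1,0,0,0,0,0.002,0,1]

```text
clock: 19.9
eef_pos: [560.3, -182.6, 35.7]
eef_rot: [-1.521, 1.569, -1.293]
wrist_force: [1.0, -7.0, -2.8]
finger_gap: 31.5
```

```bash
python3 - <<'E'
from h import *
rel()
p,d=camera("side"); cv2.imwrite("pics/s13.png",cv2.resize(p[130:220,235:355],(800,600),interpolation=cv2.INTER_CUBIC))
E
```

```text
t 19.9 out of tip -5.43 lateral(+tool z) 0.17 blockz 81.43 jaw 13.07 want 13.2 tilt [ 0.0006 -0.002 ] F [ 1.  -7.  -2.8] Ftool [ 2.8 -7.1 -0.6] gap 31.5
```

View pics/s13.png

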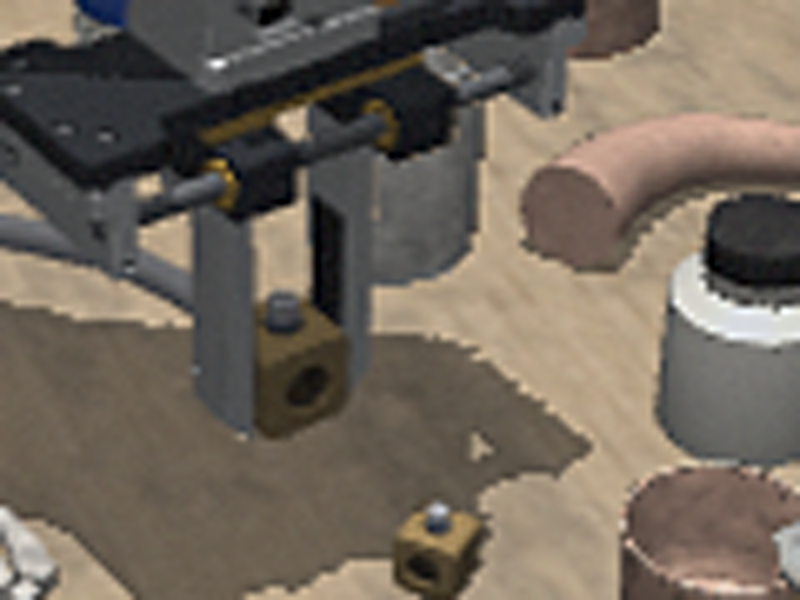

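The 7 N of drag along the bore is the plunger ball riding up on the arm's end, and there's no side force. The block is threading, so I continue.

Call:
play_rows:
  motion: [0,0,0,0,0.0025,0,1,0,0,0,0,0.0025,0,1,0,0,0,0,0.0025,0,1]

```text
clock: 20.25
eef_pos: [559.3, -177.5, 36.4]
eef_rot: [-1.314, 1.563, -1.086]
wrist_force: [0.9, -7.5, -3.0]
finger_gap: 32.0
```

Call:
play_rows:
  motion: [0,0,0,0,0.0025,0,1,0,0,0,0,0.0025,0,1,0,0,0,0,0.0025,0,1]

```text
clock: 20.55
eef_pos: [558.3, -172.7, 37.1]
eef_rot: [-1.283, 1.558, -1.057]
wrist_force: [1.1, -7.7, -3.4]
finger_gap: 32.3
```

```bash
python3 - <<'E'
from h import *
rel()
E
```

```text
t 20.55 out of tip -15.52 lateral(+tool z) 0.44 blockz 82.81 jaw 12.98 want 13.2 tilt [ 0.0064 -0.0113] F [ 1.1 -7.7 -3.4] Ftool [ 3.5 -7.7 -0.7] gap 32.3
```

```bash
cat > plan.py <<'E'
from h import *
import sys
def arm_at(s):
    S,P,Y=armpath()
    # extend beyond tip
    u=np.array([np.cos(Y[-1]),np.sin(Y[-1])]); ext=np.arange(.5,40,.5)
    S2=np.r_[-np.arange(40,.4,-.5)*1.0,S,S[-1]+ext]; u0=np.array([np.cos(Y[0]),np.sin(Y[0])])
    P2=np.r_[P[0]-np.arange(40,.4,-.5)[:,None]*u0,P,P[-1]+ext[:,None]*u]
    g=lambda a:np.array([np.interp(a,S2,P2[:,0]),np.interp(a,S2,P2[:,1])])
    c=(g(s)+(g(s-15)+g(s+15))/2)/2; t=g(s+15)-g(s-15); return c,np.arctan2(t[1],t[0])
def plan(D,n,lat=0.,ffz=0.0,ffy=0.,z=81.6,report=False,yawadd=0.):
    s,p,M=tool(); b=p-M[:,0]*45.7
    ss=np.arange(-20,260,.25); C=np.array([arm_at(a)[0] for a in ss]); i=((C-b[:2])**2).sum(1).argmin(); sc=ss[i]
    c,y=arm_at(sc); nrm=np.array([-np.sin(y),np.cos(y)])
    jy=np.arctan2(M[1,2],M[0,2]); 
    print("t %.2f s=%.1f lat(+tool z)=%.2f blockz=%.2f yawerr=%.2f deg tilt=%s F=%s Ftool(x,y,z)=%s Mt=%s gap %.1f"%(s["clock"],sc,(b[:2]-c)@nrm,b[2],np.degrees(jy-y)-90,(M.T@np.array([0,0,-1.]))[1:].round(4),s["wrist_force"].round(1),(M.T@s["wrist_force"]).round(1),(M.T@s["moment"]).round(2),s["finger_gap"]))
    if D is None: return
    T,yt=arm_at(sc-D); nt=np.array([-np.sin(yt),np.cos(yt)])
    T=T+nt*lat; j=yt+np.pi/2+yawadd; Z=np.array([np.cos(j),np.sin(j),0]); X=np.array([0,0,-1.]); Mt=np.c_[X,np.cross(Z,X),Z]
    pt=np.r_[T,z]+X*45.7
    rv=R.from_matrix(M.T@Mt).as_rotvec(); 
    Mm=M@R.from_rotvec(rv/2).as_matrix()
    sh=Mm.T@(pt-p)
    print(" total rv",rv.round(4),"shift",sh.round(2)," target s",round(sc-D,1))
    print(" per row: rv",(rv/n).round(4)+[0,0,ffz],"shift mm",(sh/n).round(2)+[0,ffy,0])
if __name__=="__main__":
    a=[float(x) for x in sys.argv[1:]]; plan(*( [None,1] if not a else [a[0],int(a[1])]),lat=a[2] if len(a)>2 else 0.,ffz=.0012 if a else 0,ffy=.8 if a else 0)
E
python3 plan.py 10 4
```

```text
t 20.55 s=217.0 lat(+tool z)=0.27 blockz=82.81 yawerr=-0.22 deg tilt=[ 0.0124 -0.0037] F=[ 1.1 -7.7 -3.4] Ftool(x,y,z)=[ 3.5 -7.7 -0.7] Mt=[-0.05 -0.02 -1.54] gap 32.3
 total rv [-0.0074  0.0036  0.0124] shift [ 1.14 10.49 -0.47]  target s 207.0
 per row: rv [-0.0019  0.0009  0.0043] shift mm [ 0.29  3.42 -0.12]
```

Call:
play_rows:
  motion: [-0.002,0.001,0.004,0.0003,0.0034,-0.0001,1,-0.002,0.001,0.004,0.0003,0.0034,-0.0001,1,-0.002,0.001,0.004,0.0003,0.0034,-0.0001,1,-0.002,0.001,0.004,0.0003,0.0034,-0.0001,1]

```text
clock: 20.95
eef_pos: [555.9, -162.9, 36.8]
eef_rot: [-0.925, 1.567, -0.691]
wrist_force: [1.5, -7.2, -4.4]
finger_gap: 32.0
```

```bash
python3 plan.py 12 4
```

```text
t 20.95 s=207.2 lat(+tool z)=0.29 blockz=82.54 yawerr=-0.00 deg tilt=[ 0.0033 -0.0025] F=[ 1.5 -7.2 -4.4] Ftool(x,y,z)=[ 4.5 -7.3 -0.2] Mt=[ 0.03 -0.13 -1.59] gap 32.0
 total rv [-0.0285  0.0024  0.0033] shift [ 0.92 12.12 -0.42]  target s 195.2
 per row: rv [-0.0071  0.0006  0.002 ] shift mm [ 0.23  3.83 -0.1 ]
```

Call:
play_rows:
  motion: [-0.007,0.0006,0.002,0.0003,0.0038,-0.0001,1,-0.007,0.0006,0.002,0.0003,0.0038,-0.0001,1,-0.007,0.0006,0.002,0.0003,0.0038,-0.0001,1,-0.007,0.0006,0.002,0.0003,0.0038,-0.0001,1]

```text
clock: 21.35
eef_pos: [553.0, -151.5, 36.5]
eef_rot: [-0.684, 1.567, -0.422]
wrist_force: [1.4, -7.8, -3.6]
finger_gap: 31.7
```

```bash
python3 plan.py 12 4
```

```text
t 21.35 s=195.5 lat(+tool z)=0.24 blockz=82.20 yawerr=0.01 deg tilt=[ 0.0022 -0.0027] F=[ 1.4 -7.8 -3.6] Ftool(x,y,z)=[ 3.6 -7.9 -0.7] Mt=[ 0.02 -0.02 -1.4 ] gap 31.7
 total rv [-0.0621  0.0026  0.0023] shift [ 0.58 12.08 -0.39]  target s 183.5
 per row: rv [-0.0155  0.0007  0.0018] shift mm [ 0.15  3.82 -0.1 ]
```

Call:
play_rows:
  motion: [-0.0155,0.0007,0.002,0.0002,0.0038,-0.0001,1,-0.0155,0.0007,0.002,0.0002,0.0038,-0.0001,1,-0.0155,0.0007,0.002,0.0002,0.0038,-0.0001,1,-0.0155,0.0007,0.002,0.0002,0.0038,-0.0001,1]

```text
clock: 21.75
eef_pos: [549.3, -140.1, 36.5]
eef_rot: [-0.55, 1.569, -0.225]
wrist_force: [2.3, -7.3, -4.9]
finger_gap: 31.8
```

```bash
python3 plan.py 12 4
```

```text
t 21.75 s=183.5 lat(+tool z)=0.05 blockz=82.19 yawerr=0.07 deg tilt=[ 0.0011 -0.0019] F=[ 2.3 -7.3 -4.9] Ftool(x,y,z)=[ 4.9 -7.6 -0.2] Mt=[ 0.02  0.03 -1.65] gap 31.8
 total rv [-0.09    0.0018  0.0012] shift [ 0.58 12.1  -0.13]  target s 171.5
 per row: rv [-0.0225  0.0005  0.0015] shift mm [ 0.14  3.82 -0.03]
```

Call:
play_rows:
  motion: [-0.0225,0.0005,0.0015,0.0002,0.0038,0,1,-0.0225,0.0005,0.0015,0.0002,0.0038,0,1,-0.0225,0.0005,0.0015,0.0002,0.0038,0,1,-0.0225,0.0005,0.0015,0.0002,0.0038,0,1]

```text
clock: 22.15
eef_pos: [545.1, -129.2, 36.6]
eef_rot: [-1.057, 1.567, -0.64]
wrist_force: [2.4, -8.0, -4.9]
finger_gap: 31.5
```

```bash
python3 plan.py 12 4
```

```text
t 22.15 s=171.8 lat(+tool z)=0.11 blockz=82.26 yawerr=0.26 deg tilt=[ 0.0029 -0.0017] F=[ 2.4 -8.  -4.9] Ftool(x,y,z)=[ 4.9 -8.2 -1.1] Mt=[ 0.03  0.17 -1.7 ] gap 31.5
 total rv [-0.0939  0.0015  0.003 ] shift [ 0.64 12.17 -0.15]  target s 159.8
 per row: rv [-0.0235  0.0004  0.002 ] shift mm [ 0.16  3.84 -0.04]
```

Call:
play_rows:
  motion: [-0.0235,0.0004,0.002,0.0002,0.0038,-0.0001,1,-0.0235,0.0004,0.002,0.0002,0.0038,-0.0001,1,-0.0235,0.0004,0.002,0.0002,0.0038,-0.0001,1,-0.0235,0.0004,0.002,0.0002,0.0038,-0.0001,1]

```text
clock: 22.55
eef_pos: [539.8, -118.8, 36.7]
eef_rot: [-0.968, 1.567, -0.454]
wrist_force: [3.8, -8.7, -4.6]
finger_gap: 31.7
```

```bash
python3 plan.py 12 4
```

```text
t 22.55 s=160.0 lat(+tool z)=-0.10 blockz=82.42 yawerr=0.30 deg tilt=[ 0.0032 -0.0022] F=[ 3.8 -8.7 -4.6] Ftool(x,y,z)=[ 4.6 -9.4 -1. ] Mt=[ 0.03  0.07 -1.81] gap 31.7
 total rv [-0.0913  0.0021  0.0033] shift [ 0.8  12.22  0.05]  target s 148.0
 per row: rv [-0.0228  0.0005  0.002 ] shift mm [0.2  3.86 0.01]
```

Call:
play_rows:
  motion: [-0.0228,0.0005,0.002,0.0003,0.0039,-0.0001,1,-0.0228,0.0005,0.002,0.0003,0.0039,-0.0001,1,-0.0228,0.0005,0.002,0.0003,0.0039,-0.0001,1,-0.0228,0.0005,0.002,0.0003,0.0039,-0.0001,1]

```text
clock: 22.95
eef_pos: [533.5, -108.7, 36.6]
eef_rot: [-1.017, 1.566, -0.409]
wrist_force: [4.0, -7.2, -4.3]
finger_gap: 31.6
```

```bash
python3 plan.py 12 4 -0.3
```

```text
t 22.95 s=148.2 lat(+tool z)=-0.16 blockz=82.31 yawerr=0.29 deg tilt=[ 0.0042 -0.0026] F=[ 4.  -7.2 -4.3] Ftool(x,y,z)=[ 4.3 -8.2 -0.8] Mt=[-0.04  0.09 -1.58] gap 31.6
 total rv [-0.0968  0.0024  0.0044] shift [ 0.68 12.   -0.23]  target s 136.2
 per row: rv [-0.0242  0.0006  0.0023] shift mm [ 0.17  3.8  -0.06]
```

Call:
play_rows:
  motion: [-0.0242,0.0006,0.0023,0.0003,0.0038,-0.0001,1,-0.0242,0.0006,0.0023,0.0003,0.0038,-0.0001,1,-0.0242,0.0006,0.0023,0.0003,0.0038,-0.0001,1,-0.0242,0.0006,0.0023,0.0003,0.0038,-0.0001,1]

```text
clock: 23.35
eef_pos: [526.6, -99.9, 36.5]
eef_rot: [-1.146, 1.565, -0.438]
wrist_force: [5.2, -7.6, -6.2]
finger_gap: 31.5
```

```bash
python3 plan.py 12 4 -0.3
```

```text
t 23.35 s=136.8 lat(+tool z)=-0.30 blockz=82.25 yawerr=0.45 deg tilt=[ 0.005  -0.0023] F=[ 5.2 -7.6 -6.2] Ftool(x,y,z)=[ 6.3 -9.2 -1. ] Mt=[ 0.01  0.18 -1.86] gap 31.5
 total rv [-0.0914  0.002   0.0051] shift [ 0.62 12.21 -0.03]  target s 124.8
 per row: rv [-0.0229  0.0005  0.0025] shift mm [ 0.15  3.85 -0.01]
```

Call:
play_rows:
  motion: [-0.0229,0.0005,0.003,0.0004,0.0038,-0.0001,1,-0.0229,0.0005,0.003,0.0004,0.0038,-0.0001,1,-0.0229,0.0005,0.003,0.0004,0.0038,-0.0001,1,-0.0229,0.0005,0.003,0.0004,0.0038,0,1]

```text
clock: 23.75
eef_pos: [519.1, -91.7, 36.3]
eef_rot: [-0.958, 1.567, -0.154]
wrist_force: [5.5, -5.9, -4.4]
finger_gap: 32.1
```

```bash
python3 plan.py 12 4 -0.5
```

```text
t 23.75 s=125.8 lat(+tool z)=-0.29 blockz=81.97 yawerr=0.64 deg tilt=[ 0.0035 -0.0024] F=[ 5.5 -5.9 -4.4] Ftool(x,y,z)=[ 4.4 -8.  -0.4] Mt=[ 0.06  0.1  -1.61] gap 32.1
 total rv [-0.0665  0.0023  0.0036] shift [ 0.35 12.03 -0.25]  target s 113.8
 per row: rv [-0.0166  0.0006  0.0021] shift mm [ 0.09  3.81 -0.06]
```

Call:
play_rows:
  motion: [-0.0166,0.0006,0.0025,0.0003,0.0038,-0.0001,1,-0.0166,0.0006,0.0025,0.0003,0.0038,-0.0001,1,-0.0166,0.0006,0.0025,0.0003,0.0038,0,1,-0.0166,0.0006,0.0025,0.0003,0.0038,0,1]

```text
clock: 24.15
eef_pos: [511.2, -84.3, 36.5]
eef_rot: [-1.14, 1.565, -0.267]
wrist_force: [6.6, -8.6, -6.9]
finger_gap: 31.6
```

```bash
python3 plan.py 12 4 -0.4
```

```text
t 24.15 s=114.8 lat(+tool z)=-0.18 blockz=82.22 yawerr=0.44 deg tilt=[ 0.005  -0.0023] F=[ 6.6 -8.6 -6.9] Ftool(x,y,z)=[  6.9 -10.5  -2.3] Mt=[ 0.03  0.39 -1.93] gap 31.6
 total rv [-0.0439  0.0022  0.005 ] shift [ 0.59 12.25 -0.26]  target s 102.8
 per row: rv [-0.011   0.0005  0.0025] shift mm [ 0.15  3.86 -0.06]
```

Call:
play_rows:
  motion: [-0.011,0.0005,0.003,0.0005,0.0036,-0.0003,1,-0.011,0.0005,0.003,0.0005,0.0036,-0.0002,1,-0.011,0.0005,0.003,0.0004,0.0036,-0.0002,1]

```text
clock: 24.45
eef_pos: [505.2, -79.8, 36.3]
eef_rot: [-1.051, 1.565, -0.144]
wrist_force: [6.5, -6.2, -5.0]
finger_gap: 31.6
```

```bash
python3 plan.py 12 4 -0.8
```

```text
t 24.45 s=107.2 lat(+tool z)=-0.59 blockz=81.95 yawerr=0.39 deg tilt=[ 0.0046 -0.0026] F=[ 6.5 -6.2 -5. ] Ftool(x,y,z)=[ 5.1 -8.9 -0.9] Mt=[ 0.03  0.09 -1.69] gap 31.6
 total rv [-0.0379  0.0026  0.0047] shift [ 0.33 12.18 -0.28]  target s 95.2
 per row: rv [-0.0095  0.0006  0.0024] shift mm [ 0.08  3.85 -0.07]
```

Call:
play_rows:
  motion: [-0.0095,0.0006,0.003,0.0003,0.0038,-0.0001,1,-0.0095,0.0006,0.003,0.0003,0.0038,-0.0001,1,-0.0095,0.0006,0.003,0.0003,0.0038,-0.0001,1]

```text
clock: 24.75
eef_pos: [499.0, -74.9, 36.5]
eef_rot: [-1.045, 1.565, -0.109]
wrist_force: [7.2, -6.4, -8.3]
finger_gap: 31.8
```

```bash
python3 plan.py 12 4 -0.8
```

```text
t 24.75 s=99.5 lat(+tool z)=-0.50 blockz=82.18 yawerr=0.44 deg tilt=[ 0.005  -0.0029] F=[ 7.2 -6.4 -8.3] Ftool(x,y,z)=[ 8.4 -9.6 -0.9] Mt=[-0.03  0.06 -2.06] gap 31.8
 total rv [-0.0496  0.0028  0.0051] shift [ 0.55 12.07 -0.41]  target s 87.5
 per row: rv [-0.0124  0.0007  0.0025] shift mm [ 0.14  3.82 -0.1 ]
```

Call:
play_rows:
  motion: [-0.0124,0.0007,0.004,0.0006,0.0038,-0.0002,1,-0.0124,0.0007,0.004,0.0006,0.0038,-0.0001,1,-0.0124,0.0007,0.004,0.0005,0.0038,-0.0001,1]

```text
clock: 25.05
eef_pos: [492.6, -70.2, 36.1]
eef_rot: [-0.633, 1.567, 0.341]
wrist_force: [5.8, -5.6, -4.4]
finger_gap: 32.0
```

```bash
python3 plan.py 12 4 -0.8
```

```text
t 25.05 s=91.5 lat(+tool z)=-0.38 blockz=81.76 yawerr=0.67 deg tilt=[ 0.002  -0.0028] F=[ 5.8 -5.6 -4.4] Ftool(x,y,z)=[ 4.4 -7.9 -1.4] Mt=[ 0.04  0.1  -1.5 ] gap 32.0
 total rv [-0.0696  0.0027  0.0021] shift [ 0.15 11.99 -0.49]  target s 79.5
 per row: rv [-0.0174  0.0007  0.0017] shift mm [ 0.04  3.8  -0.12]
```

Call:
play_rows:
  motion: [-0.0174,0.0007,0.003,0.0004,0.0038,-0.0003,1,-0.0174,0.0007,0.003,0.0004,0.0038,-0.0002,1,-0.0174,0.0007,0.003,0.0004,0.0038,-0.0001,1,-0.0174,0.0007,0.003,0.0004,0.0038,-0.0001,1]

```text
clock: 25.45
eef_pos: [483.7, -64.6, 36.3]
eef_rot: [-0.934, 1.567, 0.112]
wrist_force: [7.4, -4.9, -8.1]
finger_gap: 31.7
```

```bash
python3 plan.py 12 4 -0.8
```

```text
t 25.45 s=81.0 lat(+tool z)=-0.51 blockz=81.95 yawerr=0.83 deg tilt=[ 0.0029 -0.0022] F=[ 7.4 -4.9 -8.1] Ftool(x,y,z)=[ 8.2 -8.8 -0.5] Mt=[ 0.04  0.18 -1.9 ] gap 31.7
 total rv [-0.0955  0.002   0.003 ] shift [ 0.33 11.96 -0.32]  target s 69.0
 per row: rv [-0.0239  0.0005  0.002 ] shift mm [ 0.08  3.79 -0.08]
```

Call:
play_rows:
  motion: [-0.0239,0.0005,0.003,0.0006,0.0038,-0.0001,1,-0.0239,0.0005,0.003,0.0006,0.0038,-0.0001,1,-0.0239,0.0005,0.003,0.0005,0.0038,-0.0001,1]

```text
clock: 25.75
eef_pos: [476.7, -60.9, 36.1]
eef_rot: [-1.107, 1.567, 0.013]
wrist_force: [5.2, -4.6, -4.3]
finger_gap: 32.1
```

```bash
python3 plan.py 12 4 -0.8
```

```text
t 25.75 s=73.0 lat(+tool z)=-0.52 blockz=81.79 yawerr=1.04 deg tilt=[ 0.0034 -0.0017] F=[ 5.2 -4.6 -4.3] Ftool(x,y,z)=[ 4.4 -6.7 -1.8] Mt=[ 0.01  0.3  -1.34] gap 32.1
 total rv [-0.1026  0.0015  0.0035] shift [ 0.17 11.92 -0.25]  target s 61.0
 per row: rv [-0.0257  0.0004  0.0021] shift mm [ 0.04  3.78 -0.06]
```

Call:
play_rows:
  motion: [-0.0257,0.0004,0.003,0.0005,0.0038,-0.0002,1,-0.0257,0.0004,0.003,0.0004,0.0038,-0.0002,1,-0.0257,0.0004,0.003,0.0004,0.0038,-0.0001,1]

```text
clock: 26.05
eef_pos: [470.1, -57.9, 36.2]
eef_rot: [-1.285, 1.565, -0.086]
wrist_force: [10.8, -5.3, -10.7]
finger_gap: 31.9
```

```bash
python3 plan.py 12 4 -0.8
```

```text
t 26.05 s=65.5 lat(+tool z)=-0.64 blockz=81.92 yawerr=1.27 deg tilt=[ 0.0057 -0.0017] F=[ 10.8  -5.3 -10.7] Ftool(x,y,z)=[ 10.8 -11.9  -1.1] Mt=[ 0.07  0.12 -2.37] gap 31.9
 total rv [-0.0881  0.0014  0.0058] shift [ 0.28 12.05 -0.08]  target s 53.5
 per row: rv [-0.022   0.0004  0.0026] shift mm [ 0.07  3.81 -0.02]
```

Call:
play_rows:
  motion: [-0.015,0.0004,0.004,0.0009,0.002,0,1,-0.02,0.0004,0.004,0.0007,0.003,0,1]

```text
clock: 26.25
eef_pos: [467.4, -56.8, 35.9]
eef_rot: [-1.294, 1.567, -0.058]
wrist_force: [3.7, -3.8, 1.2]
finger_gap: 31.9
```

```bash
python3 plan.py 12 4 -0.7
```

```text
t 26.25 s=62.5 lat(+tool z)=-0.57 blockz=81.56 yawerr=1.64 deg tilt=[ 0.0036 -0.001 ] F=[ 3.7 -3.8  1.2] Ftool(x,y,z)=[-1.1 -4.7 -2.3] Mt=[-0.01  0.37 -1.03] gap 31.9
 total rv [-0.0717  0.0009  0.0036] shift [-0.06 12.17  0.04]  target s 50.5
 per row: rv [-0.0179  0.0002  0.0021] shift mm [-0.02  3.84  0.01]
```

Call:
play_rows:
  motion: [-0.022,0.0002,0.003,0.0003,0.0034,-0.0003,1,-0.02,0.0002,0.003,0.0003,0.0034,-0.0002,1,-0.018,0.0002,0.003,0.0003,0.0034,-0.0001,1]

```text
clock: 26.55
eef_pos: [462.3, -55.2, 36.3]
eef_rot: [-1.373, 1.563, -0.075]
wrist_force: [15.1, -6.3, -15.5]
finger_gap: 31.9
```

```bash
python3 plan.py 10 4 -0.7
```

```text
t 26.55 s=57.0 lat(+tool z)=-0.80 blockz=81.96 yawerr=2.20 deg tilt=[ 0.0075 -0.0015] F=[ 15.1  -6.3 -15.5] Ftool(x,y,z)=[ 15.6 -16.1  -2. ] Mt=[ 0.08  0.13 -2.9 ] gap 31.9
 total rv [-0.0292  0.0014  0.0076] shift [ 0.32 10.3   0.28]  target s 47.0
 per row: rv [-0.0073  0.0004  0.0031] shift mm [0.08 3.37 0.07]
```

Call:
play_rows:
  motion: [-0.008,0.0004,0.006,0.0013,-0.0003,-0.0002,1,-0.008,0.0004,0.002,0.0005,0,-0.0001,1]

```text
clock: 26.75
eef_pos: [463.1, -55.5, 35.3]
eef_rot: [-0.873, 1.569, 0.442]
wrist_force: [1.2, -2.8, 5.2]
finger_gap: 31.7
```

```bash
python3 plan.py 10 4 -0.7
```

```text
t 26.75 s=58.2 lat(+tool z)=-0.80 blockz=80.97 yawerr=3.80 deg tilt=[ 0.0011 -0.0009] F=[ 1.2 -2.8  5.2] Ftool(x,y,z)=[-5.3 -1.9 -2.4] Mt=[ 0.03  0.18 -0.43] gap 31.7
 total rv [-0.0057  0.0009  0.0011] shift [-0.63  9.91  0.44]  target s 48.2
 per row: rv [-0.0014  0.0002  0.0015] shift mm [-0.16  3.28  0.11]
```

The block's yaw has got ahead of the bend by 3.8°. I'll turn it back slightly before going on.

Call:
play_rows:
  motion: [0.025,0,0.001,-0.0002,0,0,1,0.015,0,0.001,-0.0002,0.0005,-0.0001,1]

```text
clock: 26.95
eef_pos: [463.3, -55.6, 36.2]
eef_rot: [-0.435, 1.57, 0.838]
wrist_force: [6.9, -0.4, -7.2]
finger_gap: 31.3
```

```bash
python3 plan.py 10 4 -0.7
```

```text
t 26.95 s=58.5 lat(+tool z)=-0.80 blockz=81.85 yawerr=1.48 deg tilt=[ 0.0005 -0.0011] F=[ 6.9 -0.4 -7.2] Ftool(x,y,z)=[ 7.2 -6.7  1.7] Mt=[ 0.   -0.24 -1.32] gap 31.3
 total rv [-0.0473  0.0011  0.0005] shift [0.25 9.84 0.23]  target s 48.5
 per row: rv [-0.0118  0.0003  0.0013] shift mm [0.06 3.26 0.06]
```

Call:
play_rows:
  motion: [-0.003,0,0.002,0.0007,0.003,0,1,-0.008,0,0.003,0.0006,0.0032,0,1,-0.009,0,0.003,0.0006,0.0032,0,1]

```text
clock: 27.25
eef_pos: [455.7, -53.0, 35.3]
eef_rot: [1.102, 1.567, 2.392]
wrist_force: [3.8, -1.4, 4.9]
finger_gap: 31.6
```

```bash
python3 plan.py 8 4 -0.7
```

```text
t 27.25 s=50.5 lat(+tool z)=-0.59 blockz=80.99 yawerr=-1.02 deg tilt=[-0.0035 -0.0018] F=[ 3.8 -1.4  4.9] Ftool(x,y,z)=[-4.9 -4.  -0.3] Mt=[ 0.04  0.   -0.83] gap 31.6
 total rv [-0.0569  0.0019 -0.0035] shift [-0.59  7.85 -0.25]  target s 42.5
 per row: rv [-0.0142  0.0005  0.0003] shift mm [-0.15  2.76 -0.06]
```

Call:
play_rows:
  motion: [-0.016,0.0005,-0.001,0,0.003,-0.0001,1,-0.014,0.0005,0.001,0.0002,0.003,-0.0001,1,-0.012,0.0005,0.001,0.0003,0.003,0,1]

```text
clock: 27.55
eef_pos: [447.1, -50.6, 35.5]
eef_rot: [1.311, 1.568, 2.646]
wrist_force: [4.4, -1.5, 4.1]
finger_gap: 31.7
```

```bash
python3 plan.py 8 4 -0.6
```

```text
t 27.55 s=41.5 lat(+tool z)=-0.35 blockz=81.16 yawerr=-0.87 deg tilt=[-0.0024 -0.0006] F=[ 4.4 -1.5  4.1] Ftool(x,y,z)=[-4.1 -4.6 -0.4] Mt=[ 0.04 -0.04 -0.88] gap 31.7
 total rv [-0.0327  0.0007 -0.0024] shift [-0.43  7.87 -0.3 ]  target s 33.5
 per row: rv [-0.0082  0.0002  0.0006] shift mm [-0.11  2.77 -0.07]
```

Call:
play_rows:
  motion: [-0.008,0,0,0,0.0028,0,1,-0.006,0,0.001,0.0002,0.0028,0,1,-0.005,0,0.001,0.0002,0.0028,0,1,-0.003,0,0.001,0.0002,0.0025,0,1]
  newtons: 50

```text
clock: 27.95
eef_pos: [435.9, -47.9, 35.2]
eef_rot: [1.356, 1.566, 2.716]
wrist_force: [4.4, -1.4, 5.7]
finger_gap: 31.8
```

```bash
python3 plan.py 8 4 -0.4
```

```text
t 27.95 s=30.0 lat(+tool z)=-0.02 blockz=80.89 yawerr=-0.56 deg tilt=[-0.0044 -0.001 ] F=[ 4.4 -1.4  5.7] Ftool(x,y,z)=[-5.7 -4.5 -0.4] Mt=[-0.09 -0.07 -1.17] gap 31.8
 total rv [-0.0098  0.001  -0.0044] shift [-0.69  7.86 -0.47]  target s 22.0
 per row: rv [-2.5e-03  2.0e-04  1.0e-04] shift mm [-0.17  2.76 -0.12]
```

Call:
play_rows:
  motion: [-0.003,0.0005,-0.003,-0.0008,0.001,-0.0001,1,-0.002,0,0,0,0.002,0,1]

```text
clock: 28.15
eef_pos: [432.5, -47.4, 35.8]
eef_rot: [1.419, 1.569, 2.785]
wrist_force: [4.1, -2.3, 2.0]
finger_gap: 31.7
```

```bash
python3 plan.py 8 4 -0.4
```

```text
t 28.15 s=26.5 lat(+tool z)=-0.19 blockz=81.46 yawerr=-0.24 deg tilt=[-0.0015 -0.0002] F=[ 4.1 -2.3  2. ] Ftool(x,y,z)=[-2.1 -4.4 -1.4] Mt=[ 0.02  0.11 -1.14] gap 31.7
 total rv [-0.0042  0.0002 -0.0015] shift [-0.14  7.91 -0.24]  target s 18.5
 per row: rv [-0.0011  0.0001  0.0008] shift mm [-0.03  2.78 -0.06]
```

Call:
play_rows:
  motion: [-0.002,0,0.001,0,0.002,0,1]

```text
clock: 28.25
eef_pos: [430.3, -46.9, 35.7]
eef_rot: [1.507, 1.568, 2.875]
wrist_force: [3.6, -0.3, 3.4]
finger_gap: 31.8
```

```bash
python3 plan.py 8 4 -0.4
```

```text
t 28.25 s=24.2 lat(+tool z)=-0.20 blockz=81.36 yawerr=-0.11 deg tilt=[-0.0026 -0.0002] F=[ 3.6 -0.3  3.4] Ftool(x,y,z)=[-3.4 -3.6  0.4] Mt=[-0.04 -0.15 -0.77] gap 31.8
 total rv [-0.002   0.0002 -0.0026] shift [-0.23  7.93 -0.22]  target s 16.2
 per row: rv [-0.0005  0.      0.0005] shift mm [-0.06  2.78 -0.05]
```

Now the nose: I push in single rows and watch the force.

Call:
play_rows:
  motion: [0,0,0,-0.0001,0.002,0,1]

```text
clock: 28.35
eef_pos: [428.2, -46.5, 35.8]
eef_rot: [1.526, 1.568, 2.894]
wrist_force: [7.5, -1.1, 1.8]
finger_gap: 32.0
```

Call:
play_rows:
  motion: [0,0,0.001,0,0.002,0,1]

```text
clock: 28.45
eef_pos: [427.2, -46.4, 36.0]
eef_rot: [1.615, 1.57, 2.983]
wrist_force: [17.4, -5.0, -6.7]
finger_gap: 31.5
```

```bash
python3 plan.py 8 4 -0.4
```

```text
t 28.45 s=21.0 lat(+tool z)=-0.32 blockz=81.66 yawerr=-0.10 deg tilt=[-0.0005  0.    ] F=[17.4 -5.  -6.7] Ftool(x,y,z)=[  6.7 -18.1  -1.4] Mt=[-0.02  0.12 -3.64] gap 31.5
 total rv [-0.0018 -0.     -0.0005] shift [ 0.07  8.09 -0.09]  target s 13.0
 per row: rv [-0.0005  0.      0.0011] shift mm [ 0.02  2.82 -0.02]
```

Call:
play_rows:
  motion: [0,0,0.002,0.0003,0.0026,0,1]

```text
clock: 28.55
eef_pos: [426.6, -46.5, 36.1]
eef_rot: [-1.674, 1.568, -0.306]
wrist_force: [21.3, -5.4, -10.0]
finger_gap: 31.6
```

Call:
play_rows:
  motion: [0,0,0.002,0.0003,0.0026,0,1]

```text
clock: 28.65
eef_pos: [426.5, -46.6, 36.2]
eef_rot: [-1.616, 1.564, -0.248]
wrist_force: [26.5, -4.5, -15.6]
finger_gap: 31.8
```

```bash
python3 plan.py 8 4 -0.4
```

```text
t 28.65 s=20.0 lat(+tool z)=-0.58 blockz=81.89 yawerr=-0.11 deg tilt=[0.0072 0.0003] F=[ 26.5  -4.5 -15.6] Ftool(x,y,z)=[ 15.8 -26.7   0.9] Mt=[-0.08 -0.3  -4.98] gap 31.8
 total rv [-0.0019 -0.0003  0.0072] shift [0.26 8.42 0.19]  target s 12.0
 per row: rv [-0.0005 -0.0001  0.003 ] shift mm [0.06 2.9  0.05]
```

Call:
play_rows:
  motion: [0,0,0.008,0.0011,0.003,0,1]

```text
clock: 28.75
eef_pos: [426.3, -46.6, 36.0]
eef_rot: [-1.602, 1.565, -0.234]
wrist_force: [17.9, -1.9, 4.1]
finger_gap: 31.5
```

```bash
python3 plan.py 8 4 -0.4
```

```text
t 28.75 s=20.0 lat(+tool z)=-0.61 blockz=81.68 yawerr=-0.12 deg tilt=[0.0063 0.0002] F=[17.9 -1.9  4.1] Ftool(x,y,z)=[ -4.  -17.9   1.7] Mt=[ 0.01 -0.3  -3.36] gap 31.5
 total rv [-0.0021 -0.0002  0.0063] shift [0.06 8.23 0.21]  target s 12.0
 per row: rv [-0.0005 -0.0001  0.0028] shift mm [0.01 2.86 0.05]
```

Call:
play_rows:
  motion: [0,0,0.005,0.0006,0.0034,0.0001,1]

```text
clock: 28.85
eef_pos: [426.2, -46.5, 36.2]
eef_rot: [-1.588, 1.562, -0.22]
wrist_force: [29.4, -6.7, -16.7]
finger_gap: 31.6
```

```bash
python3 plan.py 8 4 -0.4
```

```text
t 28.85 s=19.8 lat(+tool z)=-0.58 blockz=81.86 yawerr=-0.13 deg tilt=[0.0093 0.0002] F=[ 29.4  -6.7 -16.7] Ftool(x,y,z)=[ 16.9 -30.   -0.7] Mt=[-0.04 -0.02 -5.52] gap 31.6
 total rv [-0.0022 -0.0002  0.0093] shift [0.23 8.39 0.18]  target s 11.8
 per row: rv [-0.0006  0.      0.0035] shift mm [0.06 2.9  0.04]
```

Call:
play_rows:
  motion: [0,0,0.009,0.0016,0.0038,0,1]
  newtons: 60

```text
clock: 28.95
eef_pos: [426.2, -46.5, 35.9]
eef_rot: [-1.569, 1.561, -0.202]
wrist_force: [22.7, -3.2, 3.8]
finger_gap: 31.8
```

```bash
python3 plan.py 8 4 -0.4
```

```text
t 28.95 s=19.8 lat(+tool z)=-0.57 blockz=81.59 yawerr=-0.14 deg tilt=[ 0.0094 -0.    ] F=[22.7 -3.2  3.8] Ftool(x,y,z)=[ -3.6 -22.9   1.5] Mt=[ 0.   -0.34 -4.09] gap 31.8
 total rv [-0.0024  0.      0.0094] shift [-0.04  8.33  0.16]  target s 11.8
 per row: rv [-0.0006  0.      0.0036] shift mm [-0.01  2.88  0.04]
```

```bash
python3 - <<'E'
from h import *
a=[]
for n,c in(("side",(110,210,140,273)),("top",(190,280,150,270))):
    p,d=camera(n); cv2.imwrite(f"pics/{n}2.png",p); a.append(cv2.resize(p[c[0]:c[1],c[2]:c[3]],(400,300),interpolation=cv2.INTER_CUBIC))
cv2.imwrite("pics/s14.png",cv2.resize(np.hstack(a[:1]),(800,600),interpolation=cv2.INTER_CUBIC))
cv2.imwrite("pics/s14t.png",a[1])
E
```

```text
(no output)
```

View pics/s14.png

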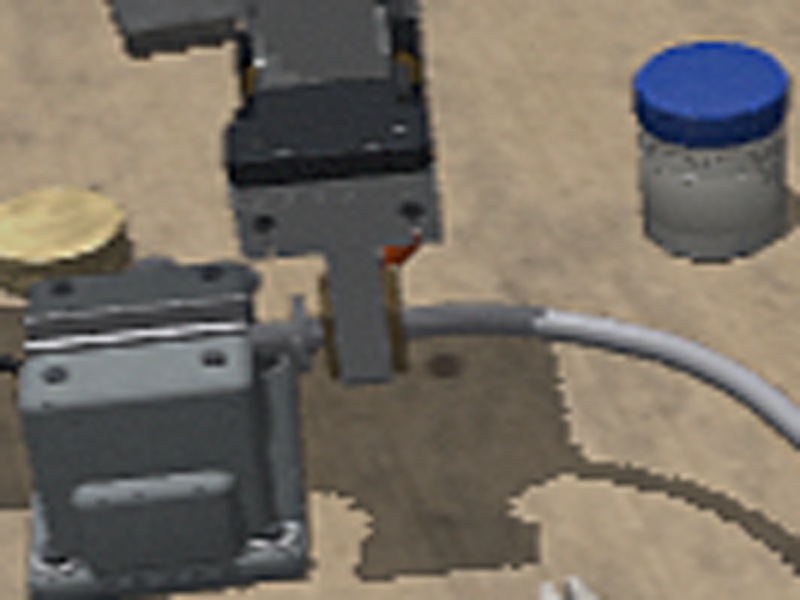

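View pics/s14t.png

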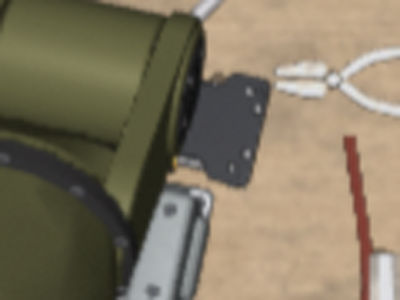

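The side view shows the flange at about (300,330) and the block's end at (322,325), roughly 5 mm short of home with the ball on the nose ramp. I push on with the vertical load balanced.

Call:
play_rows:
  motion: [0,0,0.008,0.0015,0.0045,0,1]

```text
clock: 29.15
eef_pos: [423.0, -45.9, 35.2]
eef_rot: [-1.559, 1.567, -0.191]
wrist_force: [2.2, -0.3, 4.3]
finger_gap: 31.7
```

```bash
python3 plan.py 8 4 -0.4
```

```text
t 29.15 s=16.8 lat(+tool z)=-0.59 blockz=80.86 yawerr=-0.15 deg tilt=[ 0.0042 -0.0001] F=[ 2.2 -0.3  4.3] Ftool(x,y,z)=[-4.3 -2.2  0.2] Mt=[ 0.02 -0.04 -0.57] gap 31.7
 total rv [-0.0026  0.      0.0042] shift [-0.75  8.12  0.17]  target s 8.8
 per row: rv [-0.0006  0.      0.0023] shift mm [-0.19  2.83  0.04]
```

Call:
play_rows:
  motion: [0,0,0.009,0.0018,0.0045,0,1]

```text
clock: 29.25
eef_pos: [420.1, -45.3, 34.4]
eef_rot: [1.519, 1.57, 2.887]
wrist_force: [12.0, -2.3, 17.0]
finger_gap: 31.6
```

```bash
python3 plan.py 8 4 -0.4
```

```text
t 29.25 s=14.0 lat(+tool z)=-0.61 blockz=80.08 yawerr=-0.15 deg tilt=[-0.0009 -0.    ] F=[12.  -2.3 17. ] Ftool(x,y,z)=[-17.  -12.2   0.2] Mt=[-0.08 -0.04 -2.48] gap 31.6
 total rv [-0.0026  0.     -0.0009] shift [-1.51  7.93  0.2 ]  target s 6.0
 per row: rv [-0.0007  0.      0.001 ] shift mm [-0.38  2.78  0.05]
```

The block snapped over: force fell to 2 N, then rose to 12 N at the flange. I relieve the vertical load and look.

Call:
play_rows:
  motion: [0,0,0,-0.0012,0.0005,0,1,0,0,0,-0.0002,0.0003,0,1]
  newtons: 20

```text
clock: 29.45
eef_pos: [420.1, -45.1, 35.9]
eef_rot: [-1.332, 1.569, 0.035]
wrist_force: [9.3, -2.3, -6.1]
finger_gap: 32.3
```

```bash
python3 plan.py 8 4 -0.4; python3 - <<'E'
from h import *
p,d=camera("side"); cv2.imwrite(f"pics/side3.png",p); cv2.imwrite("pics/s15.png",cv2.resize(p[140:190,180:247],(800,600),interpolation=cv2.INTER_CUBIC))
E
```

```text
t 29.45 s=13.8 lat(+tool z)=-0.46 blockz=81.59 yawerr=-0.14 deg tilt=[ 0.0015 -0.0004] F=[ 9.3 -2.3 -6.1] Ftool(x,y,z)=[ 6.1 -9.5 -0.4] Mt=[-0.2  -0.08 -1.96] gap 32.3
 total rv [-0.0024  0.0004  0.0015] shift [-0.01  8.06  0.03]  target s 5.8
 per row: rv [-0.0006  0.0001  0.0016] shift mm [0.   2.82 0.01]
```

View pics/s15.png

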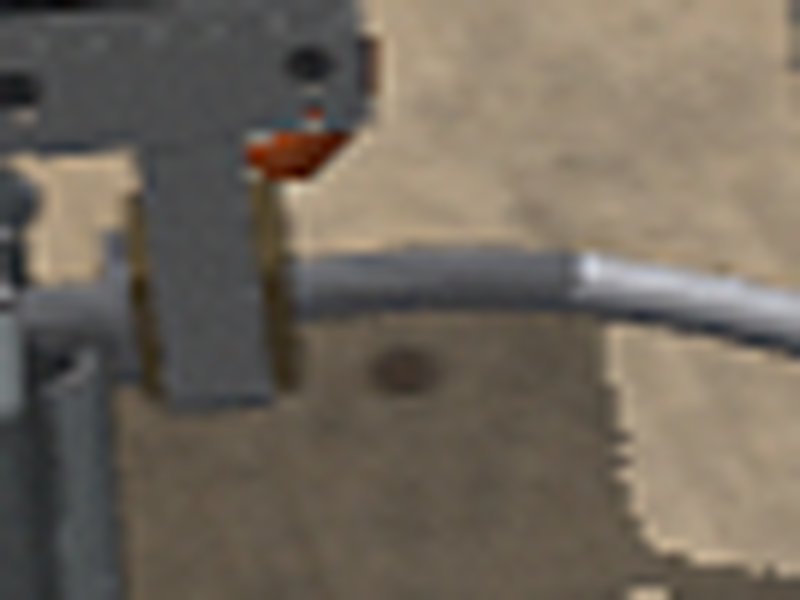

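The block sits against the flange (flange at (115,290), block (130–295,300) in the crop). I release and retreat upward.

Call:
play_rows:
  motion: [0,0,0,0,-0.0002,0,0.2,0,0,0,0,0,0,0,0,0,0,0,0,0,-0.2,0,0,0,0,0,0,-0.3,0,0,0,0,0,0,-0.3,0,0,0,0,0,0,-0.3,0,0,0,0,0,0,-0.3]

```text
clock: 30.2
eef_pos: [416.6, -44.4, 34.0]
eef_rot: [1.534, 1.564, 2.902]
wrist_force: [-0.0, -0.1, -0.8]
finger_gap: 61.1
```

```bash
python3 plan.py
```

```text
t 30.20 s=10.5 lat(+tool z)=-0.44 blockz=79.72 yawerr=-0.13 deg tilt=[-0.0068 -0.0002] F=[-0.  -0.1 -0.8] Ftool(x,y,z)=[ 0.8 -0.  -0.1] Mt=[ 0.03 -0.1  -0.13] gap 61.1
```

Call:
play_rows:
  motion: [0,0,0,-0.005,-0.001,0,-0.3,0,0,0,-0.01,0,0,-0.3,0,0,0,-0.02,0,0,-0.3,0,0,0,-0.025,0,0,-0.3,0,0,0,-0.025,0,0,-0.3,0,0,0,-0.025,0,0,-0.3,0,0,0,-0.015,-0.02,0,-0.3,0,0,0,0,-0.03,-0.02,-0.3,0,0,0,0,-0.03,-0.03,-0.3,0,0,0,0,-0.02,-0.03,-0.3,0,0,0,0,0,0,-0.3]

```text
clock: 31.3
eef_pos: [503.5, -146.4, 173.4]
eef_rot: [-1.939, 1.57, -0.569]
wrist_force: [0.4, 0.2, -0.4]
finger_gap: 61.2
```

```bash
python3 - <<'E'
from h import *
for n,c in(("side",(135,195,170,250)),("top",(200,270,160,253))):
    p,d=camera(n); cv2.imwrite(f"pics/{n}4.png",p); np.save(n+"4.npy",d); cv2.imwrite(f"pics/f_{n}.png",cv2.resize(p[c[0]:c[1],c[2]:c[3]],(800,600),interpolation=cv2.INTER_CUBIC))
    T=camera_params(n)["T"]
    for t in("slider_center","bent_bar","bar_tip"):
        for r in place_of(n,t): print(n,t,round(r["conf"],2),(T@np.r_[r["at"],1])[:3].round(1))
E
```

```text
side slider_center 0.58 [421.7 -42.4  79.4]
side slider_center 0.44 [ 606.7 -207.4   11.6]
side bent_bar 0.72 [405.7 -40.8  75.8]
side bar_tip 0.63 [ 559.4 -188.2   77.8]
```

View pics/f_side.png

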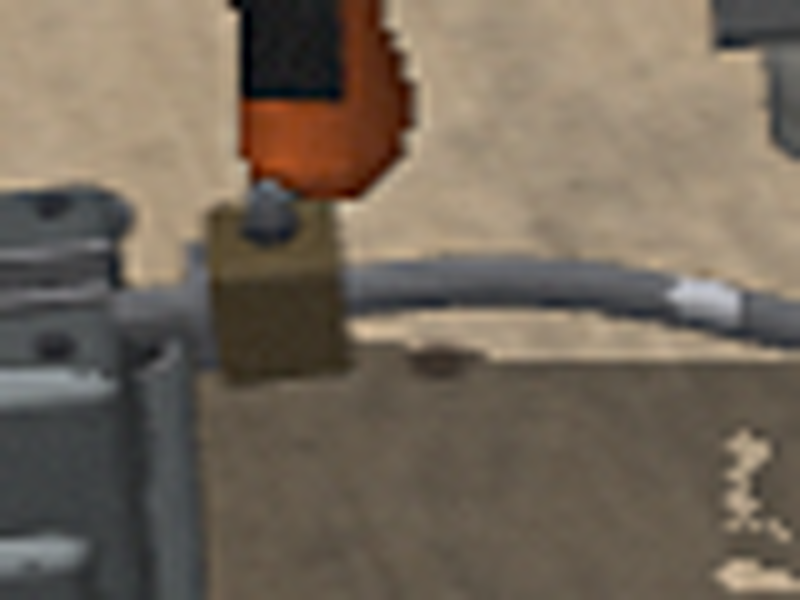

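View pics/f_top.png

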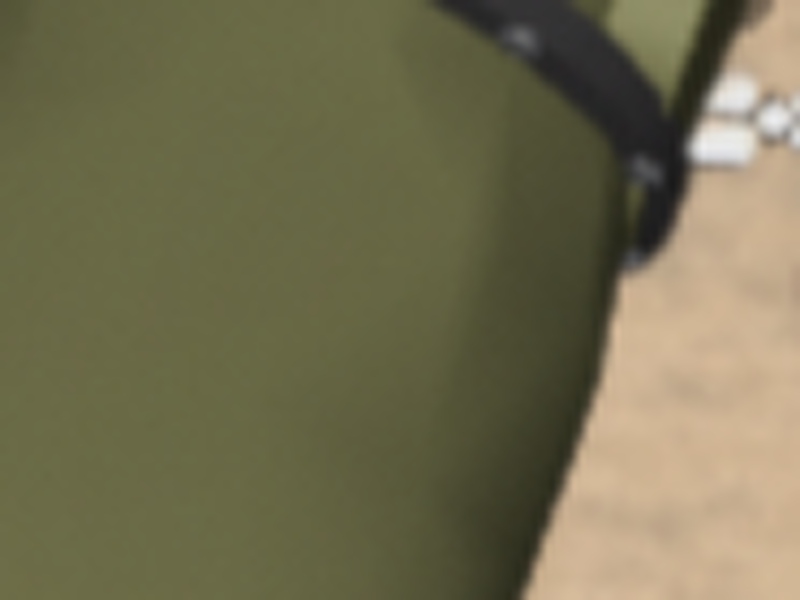

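Call:
play_rows:
  motion: [0,0,0,-0.005,0.003,-0.015,-0.3,0,0,0,-0.005,0.003,-0.03,-0.3,0,0,0,-0.005,0.003,-0.03,-0.3,0,0,0,-0.005,0.003,-0.03,-0.3,0,0,0,0,0.003,-0.03,-0.3,0,0,0,0,0.003,-0.03,-0.3,0,0,0,0,0.003,-0.03,-0.3,0,0,0,0,0.003,-0.03,-0.3,0,0,0,0,0.002,-0.02,-0.3,0,0,0,0,0,-0.01,-0.3,0,0,0,0,0,0,-0.3]

```text
clock: 32.8
eef_pos: [418.8, -402.0, 199.2]
eef_rot: [-2.203, 1.566, -0.826]
wrist_force: [0.5, 0.2, -0.4]
finger_gap: 61.0
```

```bash
python3 - <<'E'
from h import *
S,P,Y=armcurve(np.load("arm.npy"))
for n,c in(("side",(135,195,170,250)),("top",(200,270,160,253))):
    p,d=camera(n); np.save(n+"5.npy",d); cv2.imwrite(f"pics/{n}5.png",p); cv2.imwrite(f"pics/g_{n}.png",cv2.resize(p[c[0]:c[1],c[2]:c[3]],(800,600),interpolation=cv2.INTER_CUBIC))
    T=camera_params(n)["T"]
    for t in("slider_center","bent_bar","bar_tip","plain_pliers","copper_cup","blue_lid_jar"):
        for r in place_of(n,t)[:1]: print(n,t,round(r["conf"],2),(T@np.r_[r["at"],1])[:3].round(1))
    W=cloud(n,d); m=(d>0)&(abs(W[...,0]-420)<22)&(abs(W[...,1]+46)<22)
    hsv=cv2.cvtColor(p,cv2.COLOR_BGR2HSV); 
    t=m&(W[...,2]>93)&(W[...,2]<102)&(hsv[...,1]>60); Q=W[t]
    if len(Q)>10:
        c0=Q.mean(0); nv=np.linalg.svd(Q-c0)[2][2]; nv*=np.sign(nv[2]); r=cv2.minAreaRect(Q[:,:2].astype(np.float32))
        print(n,len(Q),"top face",c0.round(1),"normal tilt deg",np.degrees(np.arccos(nv[2])).round(1),nv.round(3),r)
    pl=m&(W[...,2]>103)&(W[...,2]<115); print(" plunger",W[pl].mean(0).round(1) if pl.any() else None)
    # tip of arm compare
    k=(d>0)&(W[...,2]>66)&(W[...,2]<94)&(W[...,0]>520)&(W[...,0]<600)&(W[...,1]<-120)&(W[...,1]>-215)
    d0=np.load(n+"0.npy"); W0=cloud(n,d0); k0=(d0>0)&(W0[...,2]>66)&(W0[...,2]<94)&(W0[...,0]>520)&(W0[...,0]<600)&(W0[...,1]<-120)&(W0[...,1]>-215)
    print(" arm end px",np.argwhere(k).mean(0).round(2),np.argwhere(k0).mean(0).round(2),"xor",(k^k0).sum(),k0.sum())
print(read_state()["eef_pos"])
E
```

```text
side slider_center 0.73 [421.3 -42.5  76.8]
side bent_bar 0.62 [406.7 -39.4  77.1]
side bar_tip 0.53 [ 557.9 -190.4   81.3]
side plain_pliers 0.86 [ 474.7 -204.5    0.6]
side copper_cup 0.72 [ 678.  -265.1   -0.9]
side blue_lid_jar 0.75 [619.5  98.6  -9. ]
side 88 top face [420.1 -50.5  96.6] normal tilt deg 2.5 [-0.026 -0.036  0.999] ((420.5461730957031, -47.102264404296875), (31.09270668029785, 27.288694381713867), 77.05056762695312)
 plunger [420.5 -47.2 106.8]
 arm end px [184.44 276.26] [177.6  268.03] xor 119 146
top slider_center 0.62 [421.4 -42.3  84.3]
top bent_bar 0.76 [404.  -47.1  77.9]
top bar_tip 0.51 [ 557.4 -187.4   79.4]
top plain_pliers 0.64 [ 470.  -203.2   -1.3]
top copper_cup 0.63 [422.3 -48.3  76.9]
top blue_lid_jar 0.56 [611.9  99.8  -2. ]
top 144 top face [419.4 -45.2  97.1] normal tilt deg 2.3 [ 0.028 -0.029  0.999] ((419.8875427246094, -44.92267990112305), (32.051475524902344, 28.37977409362793), 78.08308410644531)
 plunger [419.2 -45.  108.1]
 arm end px [175.95 239.82] [175.92 239.89] xor 7 145
[ 419.52642024 -400.93051846  199.1249421 ]
```

View pics/g_top.png

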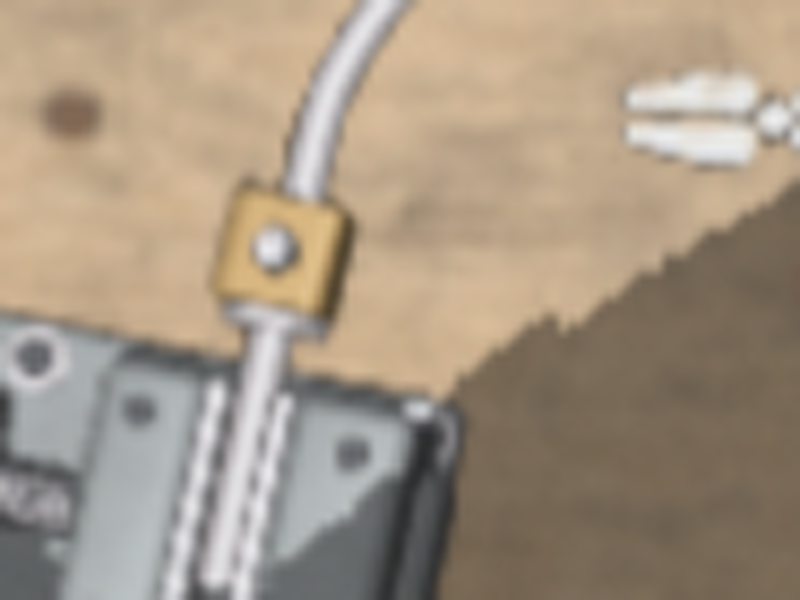

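View pics/g_side.png

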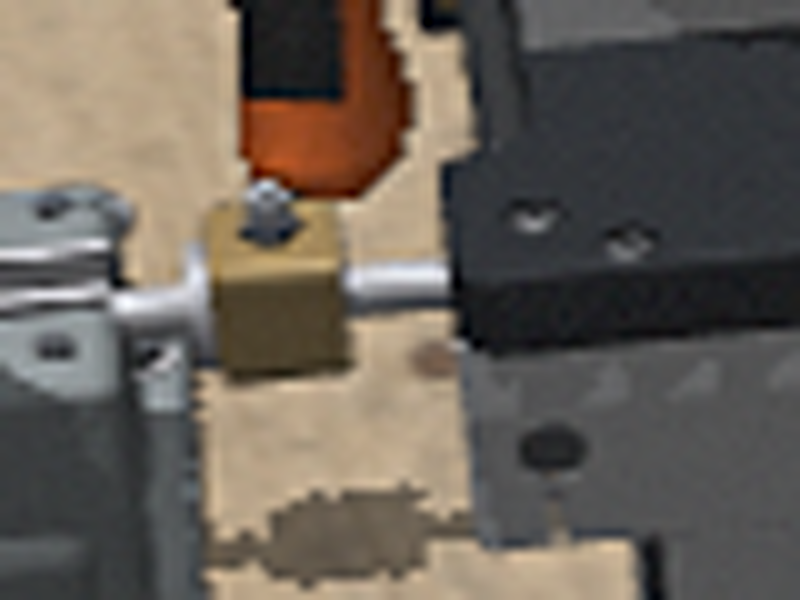

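```bash
python3 -c "
from cell import *
print(sign_off())"
```

```text
the job is handed in; nothing more can be done
None
```

The brass slide block is home against the flange, released, and the job was handed in at about 33 s of the 72 s limit. `sign_off()` gives no verdict, so I don't know the scored result.

**What I did:** I picked the 32 mm block off the plate; the 22 mm one was the decoy. I turned it about 95°, threaded it on the free end and followed the bend, correcting from the measured forces. Pushing over the nose took about 23–30 N; the force then fell to 2 N as it snapped over and rose to 12 N at the flange. I then let go and moved the robot clear.

**Last checks**
- **Seating:** both cameras show the block against the flange, with no gap visible.
- **Alignment:** the top face is level within about 2.5°, so the plunger is upright. The bore lies at about −12°, matching the arm's root at about −11.5°.
- **Arm:** its free end has not shifted in the top view. The side view could not confirm this because the gripper blocked part of the arm there.
- **Bystanders:** the side view puts all three within a few mm of their starting places. In the top view the pliers and jar agree, but its "copper cup" hit was really the block.

**What went wrong or disagreed**
- **Grasping:** the first two closings missed, because the real fingertips stand roughly 30–40 mm higher than the reported TCP.
- **Hard contact:** while finding the right height I pressed the tool onto something with about 90 N for roughly 0.2 s, probably the open fingertips on the plate. That is below the 120 N wrist limit, but it would break the 40 N limit if the gripper's body was what touched.

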